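# Release the bench pin from its left-hand clamp

## Robot

A 7-joint arm with a two-finger parallel gripper is mounted at the origin on the work surface. World frame = base frame: x ahead of the robot, y to its left, z up, the work surface at z = 0. Lengths are in m, angles in rad, forces in N, time in s.
With the tool pointing down it reaches from about 0.425 to 0.8 m from the base axis. Payload 8.3 kg.
Tool frame: the origin (TCP) lies midway between the tips of the shut fingers; the grasp point (between the pads) lies 19 mm behind it (r.tcp_to_grasp is the distance from the TCP to the grasp point, in m); z points along the fingers, y is the line along which they close (so a half turn about z gives the same grasp; the last joint's range is limited). The gripper opens to 85 mm and grips with 20 to 120 N. Pads are 22 mm wide; open, the fingers measure 114 mm over their backs; the gripper's body (76 mm by 85 mm) begins 54 mm behind the grasp point. The pads swing forward as they close: fully open they stand 13 mm farther back than shut.
Start: joints at [-1.401, 0.383, 0.016, 1.37, -0.006, 1.388, -0.046], TCP at [0.144, 0.608, 0.231] pointing down, gripper open.
Joint ranges: [-2.95, 2.95], [-0.25, 2.06], [-1.52, 1.56], [0.18, 2.33], [-1.44, 4.58], [0.02, 2.06], [-3.01, 3.01]. Speed limits (rad/s): [2.39, 2.39, 3.01, 3.01, 3.14, 3.14, 3.14].

## Interface

Orientations are given as a unit quaternion [w, x, y, z].
In Python, from rig import r gives the robot as it stands.
- The arm moves only by the tool drive_tool, never from a script. Its argument "moves" is a list of rows, each a list of 6 numbers: the shift along the world's x, y, z in units of 25 mm (1.0 is 25 mm), then the turn, a rotation vector about the world's x, y, z in units of 8 degrees (1.0 is 8 degrees). In form: [[x, y, z, rx, ry, rz], ...]. A call has 1 to 10 rows; each row shifts and turns the commanded pose from where the row before left it; what a row does not reach is not made up. A row lasts 1/10 s, in which the tool goes at most 50 mm and 8.59 degrees, less where a joint would pass 70% of its speed; a pose out of reach is approached as far as the arm can. A call is refused whole if a number of a shift passes 1 or a number of a turn 1, either way. A call with a gripper value outside its range is refused whole. "fingers" is the closure, from 0 (fully open) to 1 (shut), set as the call begins (left out, the last holds). The fingers move at their own pace and stop on an object; "grip_force" is the grip in N (left out, the last holds). Time passes only in rows, so rows that do not move let the fingers close. It gives the time, the measured TCP pose, the force, the opening and the grip force at its end, in the units of the state.
- r.get_obs(): the state, without advancing time (a new reading comes with each control period).
- r.camera(name): name is "scene" or "side" or "wrist"; returns a dict with "image" (400x640x3 uint8, red, green, blue), "z_map" (400x640 float32, m along the optical axis (not along the pixel's ray), 0 where there is no reading), "fx", "fy", "cx", "cy" (pixels), "world_from_camera" (4x4, takes a point from camera to world coordinates); the wrist camera has in their place "tool_from_camera" (4x4, takes a point from camera to tool coordinates, whose origin is the TCP and whose axes are the flange's). Camera axes: x right, y up, looking along -z (the intrinsics and any distortion apply to the point x, -y, -z); pixel columns grow to the right and rows downward; lengths in m; the calibration is good to about 2 mm. The wrist camera is an equidistant fisheye: a pixel r from the principal point sees the ray r / f radians off the axis. A picture is of the moment at which its call begins: read the wrist's pose just before it.
- r.sign_off(): hands the job in; it is judged then, once.
The state is a dict: "time_s": time; "q": joint angles; "joint_vel": joint speeds; "joint_torque": joint torques, N m; "tcp_pos": TCP position; "tcp_rot": TCP orientation; "wrist_force": force on the tool from outside, world axes, zero at the start; "torque": the same for the moment, N m; "opening": opening from 0.0 (shut) to 1.0 (fully open); "grip_force": force on a finger pad.
Only numpy, scipy, OpenCV 4.12 (cv2) and the standard library are available. Lean on these libraries where they do the work, as an engineer would, in place of code of your own. Each camera call takes 0.05 s, during which the arm holds its last target. There are 200 camera calls.

## Task

The wooden bench pin is held in the sloping clamp by a big hexagon nut with a left-hand thread: unscrew it by turning it clockwise until the line engraved on the nut meets the line engraved on the washer beneath it, let go of the nut and leave it there. Then lift the pin clear of the rib, draw it out downhill from under the washer, and lower it in your grip into the empty wide compartment of the plywood tray, leaving it flat, right way up and lengthwise, in the middle of the compartment. Leave the loose things round about where they stand.

Things in the scene. Friction and masses are not known exactly. Their poses are not given: they have to be found in the camera images.
- clamp: Fixed grey clamp stand bolted to the bench: base plate 150 x 110 x 14 mm, square column, and on it a steel bed plate (110 x 66 x 14) that slopes 25 degrees. Origin on the bench under the nut's axis foot; its z is vertical; its own -x is the downhill direction (roughly towards the robot), +y is to the left looking uphill. Position and yaw vary.
- clamp_axis (a point): Point on the bed's surface where the nut's axis meets it, 130 mm above the bench; axes as the stand's, not tilted. The nut's axis is the bed's normal: the vertical leaned 25 degrees towards the stand's -x. A 12 mm stud stands 74 mm up from here along that axis, through the pin's rear slot, the washer and the nut.
- nut (a joint): Turn of the left-hand nut, rad: grows as it is turned CLOCKWISE seen from above (unscrewed). Starts between 0 (tight) and 1.5; the lines first meet at 5.0; stop at 6.0. It stays where it is left (friction 0.2 N m). Nut and washer rise together along the axis by 2 mm per rad (at 0 the washer lies 0.4 mm over the pin, at 5.0 10.4 mm), so a gripper turning it should rise with it.
- nut_top (a point): Centre of the top face of the brass hexagon nut: 44 mm across flats, 36 mm high, small dark nicks in its corners. z is its axis (upwards, leaning 25 degrees downhill). It turns with the nut. Six flats: one faces the engraved line, the others are every 60 degrees from it.
- nut_mark (a point): Outer end of the dark line engraved on the nut's top face, at the middle of the edge over one flat, 22 mm from the axis; the line goes on down that flat.
- washer_mark (a point): Outer end of the dark line engraved on the steel washer's top, 32 mm from the axis, on the uphill side. Washer 64 mm diameter, 6 mm thick, directly under the nut; it does not turn.
- pin: Loose wooden bench pin 150 x 44 x 20 mm, about 0.11 kg. Origin: middle of its underside. x along it, to its rear end (uphill in the clamp); z out of its top face. Its front 60 mm overhang the bed in free air; the sides there, x = -15 to -49 mm, are plain and parallel, good to grip (44 mm wide). Front end: V notch 26 mm long. Underside: cross groove 7 mm deep, x = -2 to 9 mm.
- pin_center (a point): Centre of the pin's bulk, 10 mm above its underside at mid-length. Axes as the pin's.
- tray: Fixed plywood tray with two lengthwise compartments, walls 26 mm high above the bench (18 mm over the floor) and 6 mm thick. Origin on the bench under the centre of the empty wide compartment (192 mm along its x, 100 mm along its y). The narrow compartment, on its +y side (y = 56 to 104 mm), is filled with steel punches. Stands on either the left or the right of the clamp.
- tray_floor (a point): Centre of the floor of the empty wide compartment, 8 mm above the bench. x along the compartment.
- punch_block: Fixed wooden block 170 x 130 x 55 mm full of upright punches, 100 mm high in all, on the side of the clamp where the tray is not. Origin under its centre.
- mug: Loose pink mug, 84 mm diameter, 95 mm high, handle on its +y side. Beside the clamp. Origin under its centre.
- punch_pot: Loose black square pot 66 x 66 x 80 mm with punches up to 116 mm high. Beside the clamp, on the other side from the mug. Origin under its centre.
- tumbler: Loose glass, 74 mm diameter, 85 mm high, to the left of the clamp, beyond the thing that stands there. Origin under its centre.
- hammer: Loose hammer, about 280 mm long, lying on the bench to the right, beyond the punch block or tray.
- bench_block: Loose steel block 75 x 75 x 20 mm lying in front of the clamp. Origin under its centre.
- clamp_rib (a point): Middle of the top of the rib across the bed: 8 mm wide, 5 mm high, 36 to 44 mm downhill of the nut's axis. It sits in the cross groove under the pin and holds it back. The bed ends 16 mm downhill of its lower side (60 mm from the axis). Guide strips 4 mm high run along both sides of the pin, 3.5 mm from it.
- pin_slot (a point): Open rear end of the pin's slot (18 mm wide, 48 mm long), on the underside, 75 mm from the pin's middle; the stud starts 30 mm inside it. To free the pin: with the nut at its mark, lift it 6 to 9 mm along the bed's normal, then draw it at least 65 mm downhill parallel to the bed, then raise it along the bed's normal (straight up would catch the washer).
Things that resemble listed ones, but are neither listed nor needed, are in the scene too. Leave any orange look-alike of the pin alone.

How it is judged:
By the outcome, as a careful person would: the job done as asked, in the order asked, and still so for the second after the job is handed in, with the robot touching nothing.
It also fails if it takes over 64 s, if anything falls off the work surface, if the arm or the gripper's body presses on something with over 40 N, if the wrist force passes 120 N, or if a joint passes its speed limit or range.

## Working session

There is one attempt and no reset: what is moved stays moved. The work goes in short steps, Python scripts to look and compute and a tool call to move; the robot and the scene stay as the last step left them, time stands still between calls to the robot, and variables do not carry over. Pictures are saved under pics/ and viewed, at most 11 in all, crops included, and the job is handed in when it is done.

Besides the shell and the picture viewer there is one more tool, called as name([rows], argument=value, ...), one row to a line, values as JSON. drive_tool: Moves the arm, as the interface text tells. Its arguments: {"type":"object","properties":{"moves":{"type":"array"},"fingers":{"type":"number"},"grip_force":{"type":"number"}},"required":["moves"]}

```bash
mkdir -p pics; ls
cat > h.py <<'E'
import numpy as np, cv2
from rig import r
from scipy.spatial.transform import Rotation as R
def snap(n,name):
    c=r.camera(n); cv2.imwrite('pics/'+name+'.png',c['image'][:,:,::-1]); np.savez('pics/'+name+'.npz',**c); return c
def ray(c,u,v):
    T=c['world_from_camera']; d=np.array([(u-c['cx'])/c['fx'],-(v-c['cy'])/c['fy'],-1.]); return T[:3,3],T[:3,:3]@d
def pt(c,u,v):
    o,d=ray(c,u,v); return o+d*c['z_map'][int(v),int(u)]
def plane(c,u,v,z):
    o,d=ray(c,u,v); return o+d*(z-o[2])/d[2]
E
python3 - <<'E'
from h import *
a=snap('scene','scene0'); b=snap('side','side0')
cv2.imwrite('pics/both.png',np.hstack([a['image'],b['image']])[:,:,::-1])
for c in (a,b): print(c['fx'],c['cx'],c['cy'],c['world_from_camera'].round(3))
o=r.get_obs(); print(o)
E
```

```text
pics
468.0291445822912 318.2326196530927 199.4426252775363 [[-0.59  -0.617  0.521  1.103]
 [ 0.807 -0.44   0.393  0.428]
 [-0.013  0.653  0.758  1.059]
 [ 0.     0.     0.     1.   ]]
501.65312472512835 321.2221784634286 206.08874515934897 [[ 0.755  0.475 -0.453 -0.155]
 [-0.656  0.544 -0.523 -0.739]
 [-0.002  0.691  0.722  1.134]
 [ 0.     0.     0.     1.   ]]
{'time_s': 0.1, 'q': array([-1.40089136,  0.38418822,  0.01637426,  1.37106661, -0.00630275,
        1.38819183, -0.04650883]), 'joint_vel': array([ 0.00057744, -0.0022911 , -0.00096239, -0.00162428, -0.00062696,
       -0.00046542, -0.00150037]), 'joint_torque': array([ 3.41590472e-03, -6.29130292e+01,  8.47834479e-01, -3.72758996e+01,
        1.68558152e-02,  1.03576426e-02, -3.19264393e-05]), 'tcp_pos': array([0.14404841, 0.60770097, 0.23034962]), 'tcp_rot': array([-9.23646485e-05,  1.16112590e-01,  9.93235648e-01, -8.97700394e-04]), 'wrist_force': array([-0.32523469, -0.6902498 , -0.46917356]), 'torque': array([ 0.03598463, -0.02088577,  0.04097208]), 'grip_force': 0.0, 'opening': 1.0010560031296527}
```

View pics/scene0.png

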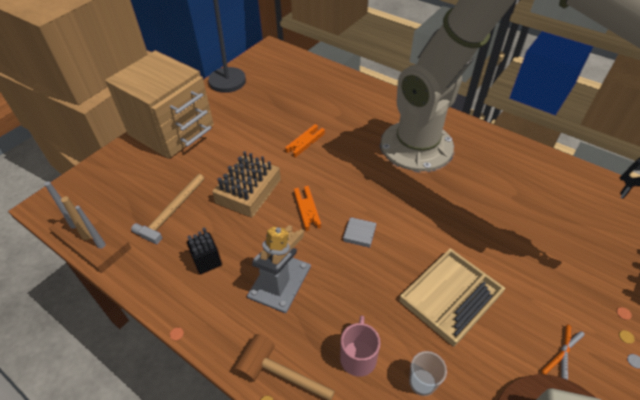

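View pics/side0.png

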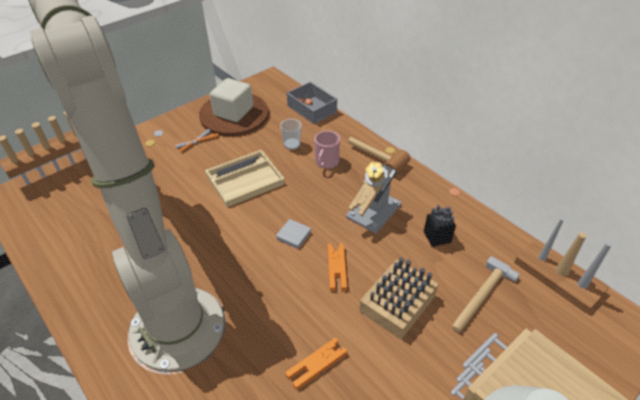

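Scene view: the wooden pin is in the clamp at (290,240), under the brass nut at (278,235). The tray is at (452,295) on the left, mug (360,348), pot (203,250), block (246,182). In the side view the pin is at (363,197), the nut at (375,172) and the tray at (245,178). Possible confusions with the pin are the orange look-alikes at scene (307,207) and (304,140). I choose the wooden one in the clamp and check it in a crop.

Run:
```python
from h import *
a=dict(np.load('pics/scene0.npz')); b=dict(np.load('pics/side0.npz'))
ca=cv2.resize(a['image'][215:315,240:320],None,fx=5,fy=5,interpolation=cv2.INTER_CUBIC)
cb=cv2.resize(b['image'][150:240,335:415],None,fx=5,fy=5,interpolation=cv2.INTER_CUBIC)
cv2.imwrite('pics/crop1.png',np.hstack([ca,np.pad(cb,((0,50),(0,0),(0,0)))])[:,:,::-1])
def cloud(c):
    v,u=np.mgrid[:400,:640]; z=c['z_map']; p=np.stack([(u-c['cx'])/c['fx']*z,-(v-c['cy'])/c['fy']*z,-z],-1)
    return p@c['world_from_camera'][:3,:3].T+c['world_from_camera'][:3,3]
for n,c in(('scene',a),('side',b)):
    P=cloud(c)
    h=cv2.cvtColor(c['image'],cv2.COLOR_RGB2HSV)
    x0,y0,w,hh=(240,215,80,100) if n=='scene' else (335,150,80,90)
    sub=P[y0:y0+hh,x0:x0+w]; hs=h[y0:y0+hh,x0:x0+w]
    print(n)
    # base plate top
    m=(abs(sub[...,2]-.014)<.003)&(hs[...,1]<70)
    q=sub[m]; print('base',m.sum(),q[:,:2].min(0),q[:,:2].max(0),q[:,2].mean()); 
    print(cv2.minAreaRect((q[:,:2]*1000).astype(np.float32)))
    m=(hs[...,0]>15)&(hs[...,0]<32)&(hs[...,1]>110)&(sub[...,2]>.15)
    q=sub[m]; print('brass',m.sum(),q.mean(0),q.min(0),q.max(0))
    # tray: walls at z .026
    x0,y0,w,hh=(390,240,125,110) if n=='scene' else (195,140,100,70)
    sub=P[y0:y0+hh,x0:x0+w]; hs=h[y0:y0+hh,x0:x0+w]
    m=(hs[...,0]>15)&(hs[...,0]<28)&(sub[...,2]>.019)&(sub[...,2]<.03)&(hs[...,2]>140)
    q=sub[m]; print('traywall',m.sum(),q[:,2].mean(),cv2.minAreaRect((q[:,:2]*1000).astype(np.float32)))
    m=(sub[...,2]<.012)&(sub[...,2]>.005)
    q=sub[m]; print('floor',m.sum(),q.mean(0),cv2.minAreaRect((q[:,:2]*1000).astype(np.float32)))
    for nm,(u,v) in dict(mug=(360,348) if n=='scene' else (327,150),pot=(203,250) if n=='scene' else (440,228),block=(246,182)if n=='scene' else (400,290)).items(): print(nm,P[v,u])
```

```text
scene
base 990 [ 0.57991605 -0.08577973] [0.74525923 0.03263657] 0.014100279882949644
((661.7861328125, -34.240386962890625), (152.77352905273438, 110.15252685546875), 11.147353172302246)
brass 464 [ 0.66179504 -0.02807778  0.18999802] [ 0.61667052 -0.06396625  0.15044564] [1.10327502 0.42776867 1.05852487]
traywall 948 0.02574158617541452 ((442.3465881347656, 342.1177978515625), (166.86456298828125, 207.85018920898438), 79.6737289428711)
floor 2946 [0.44146108 0.32763686 0.00841982] ((421.73114013671875, 342.1051025390625), (311.24176025390625, 327.3319091796875), 32.47638702392578)
mug [0.69049896 0.22971567 0.00365092]
pot [ 0.73716619 -0.21650635  0.08225261]
block [ 0.4781734  -0.30896313  0.04979634]
side
base 513 [ 0.57937187 -0.11013834] [0.74468022 0.19673208] 0.013540555980546909
((657.7406005859375, 42.81578063964844), (161.9760284423828, 299.91265869140625), 2.9427170753479004)
brass 78 [ 0.63758839 -0.05950882  0.17641421] [ 0.6214472  -0.0735071   0.15285518] [ 0.65537073 -0.02441676  0.19965015]
traywall 519 0.024347176883288323 ((444.6623840332031, 336.5514831542969), (173.27069091796875, 207.24375915527344), 79.81861114501953)
floor 1113 [0.4463615  0.32976543 0.00796094] ((455.90594482421875, 372.0894775390625), (343.909423828125, 350.0784606933594), 51.088035583496094)
mug [0.68337925 0.19983692 0.08228976]
pot [ 0.70094642 -0.25716271  0.07782886]
block [ 0.46454945 -0.32467738  0.07712139]
```

View pics/crop1.png

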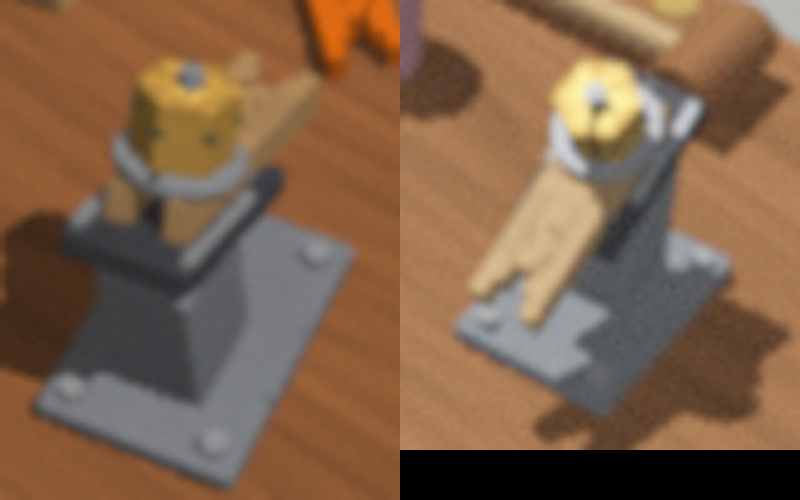

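The crop confirms the pin: it is the wooden one with the V notch, under the nut and washer. In the side view (right half) a dark line on the nut runs from the stud down the side facing the camera, near crop (598,125), image (374.6,175). Next I refine the clamp frame.

```bash
cat >> h.py <<'E'
def cloud(c):
    v,u=np.mgrid[:400,:640]; z=c['z_map']; p=np.stack([(u-c['cx'])/c['fx']*z,-(v-c['cy'])/c['fy']*z,-z],-1)
    return p@c['world_from_camera'][:3,:3].T+c['world_from_camera'][:3,3]
S,C=np.sin(np.radians(25)),np.cos(np.radians(25))
def bedframe(yaw): # columns: uphill along bed, left, normal
    c,s=np.cos(yaw),np.sin(yaw)
    return np.array([[C*c,-s,-S*c],[C*s,c,-S*s],[S,0,C]])
E
python3 - <<'E'
from h import *
a=dict(np.load('pics/scene0.npz')); b=dict(np.load('pics/side0.npz'))
B=bedframe(np.radians(11.15)); O=np.array([.66,-.034,.13])
for n,c in(('scene',a),('side',b)):
    P=cloud(c); h=cv2.cvtColor(c['image'],cv2.COLOR_RGB2HSV)
    x0,y0,w,hh=(240,215,80,80) if n=='scene' else (335,150,80,75)
    sub=P[y0:y0+hh,x0:x0+w].reshape(-1,3); hs=h[y0:y0+hh,x0:x0+w].reshape(-1,3); z=c['z_map'][y0:y0+hh,x0:x0+w].ravel()
    q=(sub-O)@B; ok=(z>0)&(np.abs(q)<.16).all(1)&(sub[:,2]>.09)
    q=q[ok]*1000; hs=hs[ok]
    print(n,'hist n',np.histogram(q[:,2],np.arange(-30,100,5)))
    t=(q[:,2]>50)&(np.abs(q[:,1])<40)
    k=q[t]; print('above50',len(k),np.percentile(k[:,2],[50,75,90]),k.min(0),k.max(0))
    top=k[k[:,2]>np.percentile(k[:,2],50)]
    print(top.mean(0), cv2.minAreaRect(k[:,:2].astype(np.float32)))
    if n=='side':
        f=(np.abs(q[:,2]-20)<5)&(q[:,0]<-35); g=q[f]; print('pin',len(g),g.min(0),g.max(0),cv2.minAreaRect(g[:,:2].astype(np.float32)))
    print('wash',[q[(np.abs(q[:,2]-27)<4)].min(0),q[(np.abs(q[:,2]-27)<4)].max(0)])
    m=(c['image']).max(2)
E
```

```text
scene hist n (array([  0,   0,  11,  63,  78, 281, 130,  57,  54, 189,  43, 133,  33,
        46,  38,  37,  42,  44, 158,  15,  12,   0,   0,   0,   0]), array([-30, -25, -20, -15, -10,  -5,   0,   5,  10,  15,  20,  25,  30,
        35,  40,  45,  50,  55,  60,  65,  70,  75,  80,  85,  90,  95]))
above50 271 [62.36531042 63.39745785 64.51982644] [-19.46072906 -26.2350929   50.27874407] [35.61538478 23.06925086 72.80988335]
[ 8.63973743 -1.10940432 64.40816227] ((7.573863983154297, -2.735279083251953), (50.23188400268555, 47.071495056152344), 51.47046661376953)
wash [array([-12.82700181, -34.77154967,  23.13108818]), array([39.19111916, 30.22950534, 30.92990307])]
side hist n (array([  0,   0,  14,  19,  76, 115,  50,  35, 165, 251,  95,  58,  20,
        15,  10,  12,  18,  64, 113,  24,   6,   0,   0,   0,   0]), array([-30, -25, -20, -15, -10,  -5,   0,   5,  10,  15,  20,  25,  30,
        35,  40,  45,  50,  55,  60,  65,  70,  75,  80,  85,  90,  95]))
above50 225 [61.41608343 63.44907571 66.09154814] [-18.79592495 -34.12002796  50.13220651] [31.55207753 14.9574331  74.64897006]
[ 5.4943684 -8.8186953 64.2934317] ((5.53518533706665, -8.687686920166016), (47.934906005859375, 50.51398849487305), 24.37369728088379)
pin 226 [-114.64441555  -34.00709398   15.00529379] [-35.10651103  12.76019853  22.98736907] ((-74.15751647949219, -10.20236587524414), (78.90258026123047, 44.17335891723633), 2.9036622047424316)
wash [array([-27.02405743, -39.61924704,  23.24628638]), array([35.31912826, 20.86872057, 30.89524946])]
```

drive_tool([
  [0.69,-0.97,0.2,0,0,0.3],
  [0.69,-0.97,0.2,0,0,0.3],
  [0.69,-0.97,0.2,0,0,0.3],
  [0.69,-0.97,0.2,0,0,0.3],
  [0.69,-0.97,0.2,0,0,0.3],
  [0.69,-0.97,0.2,0,0,0.3],
  [0.69,-0.97,0.2,0,0,0.3],
  [0.69,-0.97,0.2,0,0,0.3],
  [0.69,-0.97,0.2,0,0,0.3],
  [0.69,-0.97,0.2,0,0,0.3],
])

```text
time_s: 1.1
tcp_pos: [0.3171, 0.3643, 0.2812]
tcp_rot: [-0.0, -0.094, 0.996, -0.0]
wrist_force: [0.2, -0.2, -0.1]
opening: 0.999
grip_force: 0.0
```

drive_tool([
  [0.69,-0.97,0,0.12,-0.61,0],
  [0.69,-0.97,0,0.12,-0.61,0],
  [0.69,-0.97,0,0.12,-0.61,0],
  [0.69,-0.97,0,0.12,-0.61,0],
  [0.69,-0.97,0,0.12,-0.61,0],
  [0.69,-0.97,0,0,0,0],
  [0.69,-0.97,0,0,0,0],
  [0.69,-0.97,0,0,0,0],
  [0.69,-0.97,0,0,0,0],
  [0.69,-0.97,0,0,0,0],
])

```text
time_s: 2.1
tcp_pos: [0.4794, 0.1383, 0.2819]
tcp_rot: [0.187, -0.091, 0.978, 0.022]
wrist_force: [0.1, 1.1, 0.2]
opening: 0.999
grip_force: 0.0
```

drive_tool([
  [0.69,-0.97,0,0,0,0],
  [0.69,-0.97,0,0,0,0],
  [0.69,-0.97,0,0,0,0],
  [0.69,-0.97,0,0,0,0],
  [0.69,-0.97,0,0,0,0],
  [0.69,-0.97,0,0,0,0],
  [0.4,-0.6,0,0,0,0],
  [0,0,0,0,0,0],
])

```text
time_s: 2.9
tcp_pos: [0.593, -0.0239, 0.2817]
tcp_rot: [0.187, -0.089, 0.978, 0.021]
wrist_force: [-0.5, -0.9, 0.1]
opening: 1.001
grip_force: 0.0
```

Run:
```python
from h import *
o=r.get_obs(); print(o['time_s'],o['q'].round(3),o['tcp_pos'],o['tcp_rot'],o['wrist_force'])
c=r.camera('wrist'); c['p']=o['tcp_pos'];c['quat']=o['tcp_rot']
np.savez('pics/w1.npz',**c); cv2.imwrite('pics/w1.png',c['image'][:,:,::-1])
print(c['tool_from_camera'].round(4),c['fx'],c['cx'],c['cy'])
```

```text
2.9 [-0.58   0.007  0.631  1.765 -0.114  1.007  1.846] [ 0.59304423 -0.02392925  0.28173137] [ 0.18651659 -0.08913441  0.97817903  0.02079447] [-0.5308808  -0.94615983  0.09154773]
[[ 5.000e-04  9.474e-01  3.201e-01  8.180e-02]
 [ 1.000e+00 -8.000e-04  7.000e-04 -1.000e-04]
 [ 9.000e-04  3.201e-01 -9.474e-01 -1.433e-01]
 [ 0.000e+00  0.000e+00  0.000e+00  1.000e+00]] 309.70691628693146 313.96199869916984 195.80287379361693
```

View pics/w1.png

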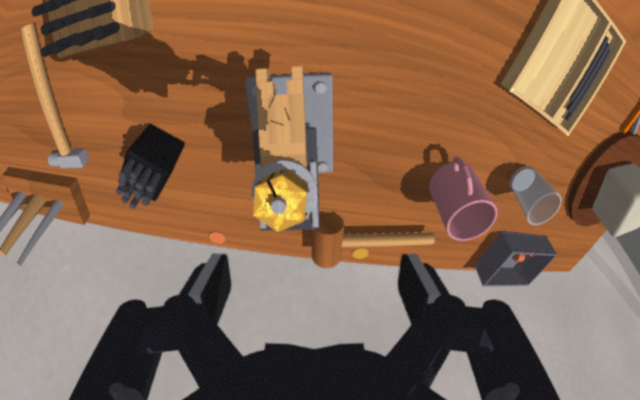

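The wrist view shows the nut with its stud tip near (279,206) and the dark line from about (275,196) to (267,181). The pin with its V notch extends up to (280,75). Tray at (565,65).

```bash
cat >> h.py <<'E'
def wsnap(name):
    o=r.get_obs(); c=r.camera('wrist'); c['p']=o['tcp_pos'];c['quat']=o['tcp_rot']
    np.savez('pics/'+name+'.npz',**c); cv2.imwrite('pics/'+name+'.png',c['image'][:,:,::-1]); return c
def wrays(c,uv):
    uv=np.atleast_2d(np.asarray(uv,float)); x=(uv[:,0]-c['cx'])/c['fx']; y=(uv[:,1]-c['cy'])/c['fy']
    t=np.hypot(x,y); k=np.where(t>1e-9,np.sin(t)/np.maximum(t,1e-9),1)
    d=np.stack([x*k,-y*k,-np.cos(t)],1)
    Rt=R.from_quat(np.roll(c['quat'],-1)).as_matrix(); T=c['tool_from_camera']
    return c['p']+Rt@T[:3,3], d@(Rt@T[:3,:3]).T, d
def wcloud(c):
    v,u=np.mgrid[:400,:640]; uv=np.stack([u.ravel(),v.ravel()],1)
    o,D,d=wrays(c,uv); return (o+D*(c['z_map'].ravel()/-d[:,2])[:,None]).reshape(400,640,3)
E
python3 - <<'E'
from h import *
c=dict(np.load('pics/w1.npz')); P=wcloud(c)
B=bedframe(np.radians(11.15)); O=np.array([.66,-.034,.13])
Q=(P-O)@B*1000; h=cv2.cvtColor(c['image'],cv2.COLOR_RGB2HSV)
sl=(slice(60,240),slice(235,345)); 
W=P[sl].reshape(-1,3); q=Q[sl].reshape(-1,3); hs=h[sl].reshape(-1,3)
m=(abs(W[:,2]-.014)<.004); print('base',cv2.minAreaRect((W[m][:,:2]*1000).astype(np.float32)))
m=(abs(q[:,2]-20)<4)&(q[:,0]<-35)&(hs[:,1]>60); g=q[m]; print('pin top',np.median(g[:,2]),g.min(0),g.max(0),cv2.minAreaRect(g[:,:2].astype(np.float32)))
for lo in range(-115,-35,10):
    s=g[(g[:,0]>lo)&(g[:,0]<lo+10)]; print(lo,s[:,1].min().round(1),s[:,1].max().round(1),np.median(s[:,2]).round(1))
m=(q[:,2]>60)&(q[:,2]<68)&(abs(q[:,1])<40)&(abs(q[:,0])<45); g=q[m]; print('top',m.sum(),np.median(g[:,2]),g.mean(0),cv2.minEnclosingCircle(g[:,:2].astype(np.float32)))
m=(q[:,2]>24)&(q[:,2]<32)&(hs[:,1]<60)&(abs(q[:,0])<50); g=q[m]; print('washer',np.median(g[:,2]),cv2.minEnclosingCircle(g[:,:2].astype(np.float32)))
# tray
sl=(slice(0,140),slice(490,640)); W=P[sl].reshape(-1,3); hs=h[sl].reshape(-1,3)
m=(W[:,2]>.02)&(W[:,2]<.032)&(hs[:,0]>12)&(hs[:,0]<30)&(hs[:,2]>140); print('tray',m.sum(),cv2.minAreaRect((W[m][:,:2]*1000).astype(np.float32)))
# mark
zt=64.4
for nm,(u,v) in dict(stud=(279,206),in_=(275,196),out=(267,181)).items():
    o,D,_=wrays(c,[(u,v)]); oo=(o-O)@B*1000; dd=D[0]@B; print(nm,oo+dd*(zt-oo[2])/dd[2],Q[v,u])
im=cv2.resize(c['image'][160:240,240:330],None,fx=7,fy=7,interpolation=cv2.INTER_CUBIC); cv2.imwrite('pics/w1c.png',im[:,:,::-1])
E
```

```text
base ((708.8619384765625, -24.647003173828125), (250.28672790527344, 112.85311889648438), 16.222888946533203)
pin top 17.19182239150782 [-112.54135894  -30.85904178   16.00696399] [-35.01195011  14.85382694  19.81618169] ((-73.54794311523438, -8.101165771484375), (77.220703125, 44.44424057006836), 1.2954440116882324)
-115 -30.7 13.1 17.1
-105 -30.9 13.0 17.2
-95 -30.2 13.8 17.2
-85 -30.2 13.7 17.2
-75 -30.3 14.3 17.2
-65 -29.9 14.3 17.2
-55 -29.4 14.2 17.2
-45 -29.4 14.9 17.1
top 2067 62.46483828515156 [ 7.2585795  -6.33457592 62.48586747] ((8.078852653503418, -6.338068008422852), 25.20150375366211)
washer 26.52331399740651 ((7.592721939086914, -6.21083402633667), 31.900503158569336)
tray 1521 ((444.96588134765625, 338.55181884765625), (169.12127685546875, 205.1775665283203), 79.81869506835938)
stud [ 9.40997969 -6.7170377  64.4       ] [ 7.55100561 -5.98271239 70.43854207]
in_ [ 0.64717114 -9.69915364 64.4       ] [  1.30449332 -10.02150442  61.98784088]
out [-12.28010028 -15.81207707  64.4       ] [-11.6151447  -16.28975062  61.38237197]
```

View pics/w1c.png

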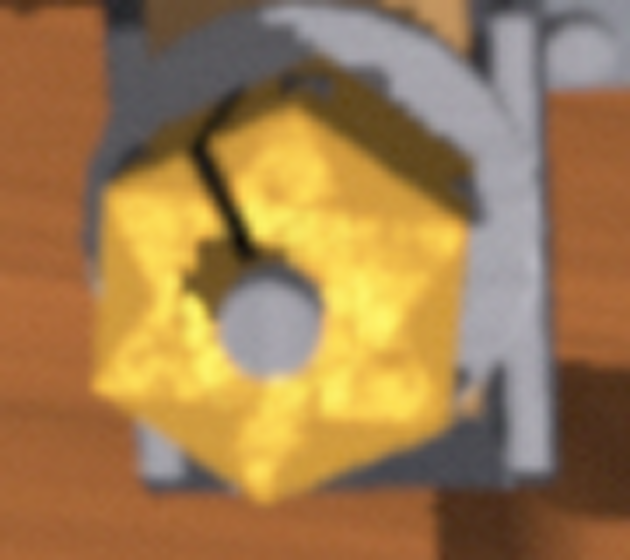

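Close crop: the hexagon, its line (197,150)–(248,250) and the stud are all clear. The mark is at about 206° from uphill, so nut angle ≈ 1.4 rad, which agrees with the nut-top height. Next, the approach numbers.

```bash
cat >> h.py <<'E'
O=np.array([.66,-.034,.13]); B=bedframe(np.radians(11.15))
def plan(target_bed_mm,yang,Bf=None,yaw=None):
    "units from current pose to TCP target (bed mm) with tool y at bed angle yang (deg)"
    Bf=B if Bf is None else Bf
    o=r.get_obs(); a=np.radians(yang); y=Bf@[np.cos(a),np.sin(a),0]; z=-Bf[:,2]
    Rt=np.stack([np.cross(y,z),y,z],1); Rc=R.from_quat(np.roll(o['tcp_rot'],-1))
    rv=(R.from_matrix(Rt)*Rc.inv()).as_rotvec(degrees=True)
    d=O+B@np.array(target_bed_mm)/1000-o['tcp_pos']
    print('shift',(d/.025).round(2),'turn',(rv/8).round(2),'q',o['q'].round(2),'F',o['wrist_force'].round(1),'bed',((o['tcp_pos']-O)@B*1000).round(1))
E
python3 - <<'E'
from h import *
plan([7.8,-6.3,78],86.4); plan([7.8,-6.3,34],86.4); print((B[:,2]/.025*.001).round(4))
E
```

```text
shift [ 1.73 -0.92 -3.1 ] turn [ 0.2  -0.39 -0.35] q [-0.58  0.01  0.63  1.77 -0.11  1.01  1.84] F [0.4 0.5 0.4] bed [  6.1  24.7 164.4]
shift [ 2.46 -0.78 -4.7 ] turn [ 0.2  -0.39 -0.35] q [-0.58  0.01  0.63  1.77 -0.11  1.01  1.84] F [0.4 0.5 0.4] bed [  6.1  24.7 164.4]
[-0.0166 -0.0033  0.0363]
```

drive_tool([
  [0.43,-0.23,-0.77,0.05,-0.1,-0.09],
  [0.43,-0.23,-0.77,0.05,-0.1,-0.09],
  [0.43,-0.23,-0.78,0.05,-0.1,-0.09],
  [0.44,-0.23,-0.78,0.05,-0.09,-0.08],
  [0,0,0,0,0,0],
])

```text
time_s: 3.45
tcp_pos: [0.634, -0.0429, 0.2011]
tcp_rot: [0.212, -0.065, 0.975, 0.029]
wrist_force: [-0.0, 1.1, -0.1]
opening: 0.998
grip_force: 0.0
```

Run:
```python
from h import *
plan([7.8,-6.3,34],86.4)
c=wsnap('w2'); P=wcloud(c); q=((P-O)@B*1000)
for lo,hi in((58,66),(22.5,30),(14,21)):
    m=(q[...,2]>lo)&(q[...,2]<hi)&(abs(q[...,1])<45)&(abs(q[...,0])<45); g=q[m]
    print(lo,m.sum(),np.median(g,0),cv2.minEnclosingCircle(g[:,:2].astype(np.float32)),cv2.minAreaRect(g[:,:2].astype(np.float32)))
```

```text
shift [ 0.8   0.05 -1.48] turn [-0.01 -0.03 -0.02] q [-0.51  0.15  0.66  1.84 -0.32  0.79  2.01] F [-0.   1.1 -0.1] bed [ 5.4 -3.7 76. ]
58 4242 [ 3.96850268 -6.1236816  62.45839811] ((7.988856315612793, -6.67339563369751), 25.387020111083984) ((7.95521354675293, -6.3743133544921875), (43.97819900512695, 50.63388442993164), 82.97258758544922)
22.5 1856 [-11.9851303   -3.53756516  26.46669642] ((7.884084701538086, -6.134549617767334), 32.11204147338867) ((-0.29329681396484375, -5.406284332275391), (62.393402099609375, 46.763553619384766), 83.5704116821289)
14 2411 [-32.63317498  -7.14706532  17.11357166] ((-29.271581649780273, -7.228898048400879), 26.613248825073242) ((-29.792236328125, -7.163778305053711), (31.04364776611328, 44.156944274902344), 1.0747941732406616)
```

View pics/w2.png

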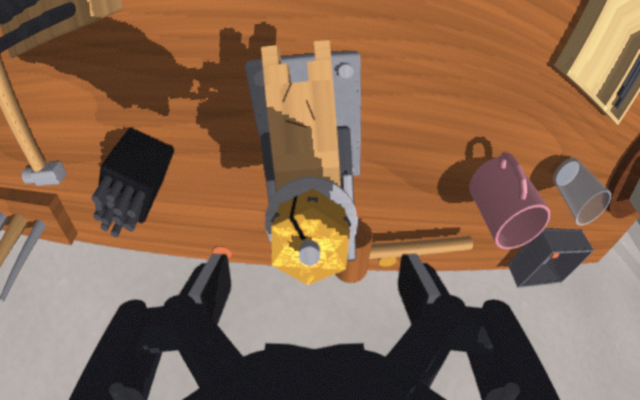

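The fingers straddle the nut at (308,245), and the mark line runs (292,195)–(303,235). I descend and grip.

drive_tool([
  [0.2,0.01,-0.37,0.02,0,-0.04],
  [0.2,0.01,-0.37,0.02,0,-0.04],
  [0.2,0.01,-0.37,0.02,0,-0.04],
  [0.2,0.01,-0.37,0,-0.02,-0.06],
  [0,0,0,0,0,0],
  [0,0,0,0,0,0],
])

```text
time_s: 4.1
tcp_pos: [0.6557, -0.0429, 0.1672]
tcp_rot: [0.217, -0.052, 0.974, 0.03]
wrist_force: [-0.2, -0.7, 0.5]
opening: 0.995
grip_force: 0.0
```

Run:
```python
from h import *
plan([7.9,-6.4,34],85)
```

```text
shift [-0.06  0.05 -0.12] turn [0.01 0.03 0.01] q [-0.47  0.24  0.64  1.84 -0.42  0.72  2.06] F [-0.2 -0.7  0.5] bed [10.3 -7.9 36.2]
```

drive_tool([
  [-0.06,0.05,-0.12,0,0,0],
  [0,0,0,0,0,0],
])

```text
time_s: 4.3
tcp_pos: [0.654, -0.0415, 0.1646]
tcp_rot: [0.217, -0.052, 0.974, 0.03]
wrist_force: [0.4, 0.5, 0.2]
opening: 0.999
grip_force: 0.0
```

drive_tool([
  [0,0,0,0,0,0],
  [0,0,0,0,0,0],
  [0,0,0,0,0,0],
  [0,0,0,0,0,0],
  [0,0,0,0,0,0],
  [0,0,0,0,0,0],
], fingers=1, grip_force=40)

```text
time_s: 4.9
tcp_pos: [0.6543, -0.0417, 0.1651]
tcp_rot: [0.217, -0.052, 0.974, 0.03]
wrist_force: [-5.7, -0.3, 6.2]
opening: 0.51
grip_force: 41.2
```

Run:
```python
from h import *
plan([7.9,-6.4,34],85); print(r.get_obs()['torque'],(B[:,2]).round(3))
```

```text
shift [-0.01  0.   -0.04] turn [0.   0.04 0.01] q [-0.48  0.24  0.64  1.85 -0.42  0.71  2.06] F [-5.7 -0.3  6.2] bed [ 8.5 -6.5 34.8]
[ 8.47787611e-02  9.19744373e-01 -5.75637468e-04] [-0.415 -0.082  0.906]
```

drive_tool([
  [-0.005,-0.001,0.01,0.415,0.082,-0.906],
  [-0.005,-0.001,0.01,0.415,0.082,-0.906],
  [-0.005,-0.001,0.01,0.415,0.082,-0.906],
  [-0.005,-0.001,0.01,0.415,0.082,-0.906],
  [-0.005,-0.001,0.01,0.415,0.082,-0.906],
  [-0.005,-0.001,0.01,0.415,0.082,-0.906],
  [-0.005,-0.001,0.01,0.415,0.082,-0.906],
  [-0.005,-0.001,0.01,0.415,0.082,-0.906],
])

```text
time_s: 5.7
tcp_pos: [0.6529, -0.0426, 0.1669]
tcp_rot: [0.167, 0.475, 0.853, 0.138]
wrist_force: [-6.5, -1.9, 6.0]
opening: 0.51
grip_force: 40.0
```

Run:
```python
from h import *
plan([7.9,-6.4,36.2],21); print(r.get_obs()['torque'])
```

```text
shift [ 0.01  0.03 -0.03] turn [0.02 0.   0.06] q [-0.65  0.27  0.85  1.85 -0.51  0.74  1.01] F [-6.5 -1.9  6. ] bed [ 7.8 -7.1 37.1]
[-0.46822206  1.39538293  0.13850379]
```

drive_tool([
  [-0.005,-0.001,0.01,0.415,0.082,-0.906],
  [-0.005,-0.001,0.01,0.415,0.082,-0.906],
  [-0.005,-0.001,0.01,0.415,0.082,-0.906],
  [-0.005,-0.001,0.01,0.415,0.082,-0.906],
  [-0.005,-0.001,0.01,0.415,0.082,-0.906],
  [-0.005,-0.001,0.01,0.415,0.082,-0.906],
  [-0.005,-0.001,0.01,0.415,0.082,-0.906],
  [-0.005,-0.001,0.01,0.415,0.082,-0.906],
  [-0.005,-0.001,0.01,0.415,0.082,-0.906],
  [-0.005,-0.001,0.01,0.415,0.082,-0.906],
])

```text
time_s: 6.7
tcp_pos: [0.6508, -0.0423, 0.1689]
tcp_rot: [0.036, 0.913, 0.349, 0.21]
wrist_force: [-11.7, -1.3, 8.8]
opening: 0.51
grip_force: 40.2
```

Run:
```python
from h import *
plan([7.9,-6.4,39],-59); print(r.get_obs()['torque'])
```

```text
shift [ 0.05  0.01 -0.01] turn [-0.01 -0.05  0.04] q [-0.86  0.37  1.15  1.85 -0.7   0.83 -0.24] F [-11.7  -1.3   8.8] bed [ 6.8 -6.4 39.7]
[0.20445156 2.35458217 0.57320295]
```

drive_tool([
  [0.01,-0.001,0.01,0.415,0.082,-0.906],
  [0.01,-0.001,0.01,0.415,0.082,-0.906],
  [0.005,-0.001,0.01,0.415,0.082,-0.906],
  [0.005,-0.001,0.01,0.415,0.082,-0.906],
  [0,-0.001,0.01,0.415,0.082,-0.906],
  [-0.005,-0.001,0.01,0.415,0.082,-0.906],
])

```text
time_s: 7.3
tcp_pos: [0.6508, -0.042, 0.1704]
tcp_rot: [-0.056, 0.976, -0.052, 0.206]
wrist_force: [-19.9, 1.8, 15.8]
opening: 0.511
grip_force: 39.4
```

Run:
```python
from h import *
plan([7.9,-6.4,41],-107); print(r.get_obs()['torque'])
c=wsnap('w3'); 
cv2.imwrite('pics/w3c.png',cv2.resize(c['image'][100:330,200:440],None,fx=2.5,fy=2.5,interpolation=cv2.INTER_CUBIC)[:,:,::-1])
```

```text
shift [ 0.02 -0.01  0.  ] turn [-0.05 -0.06  0.02] q [-0.94  0.48  1.32  1.85 -0.87  0.92 -0.96] F [-19.9   1.8  15.8] bed [ 7.5 -6.1 41.1]
[0.72614747 3.07595429 0.9355937 ]
```

View pics/w3c.png

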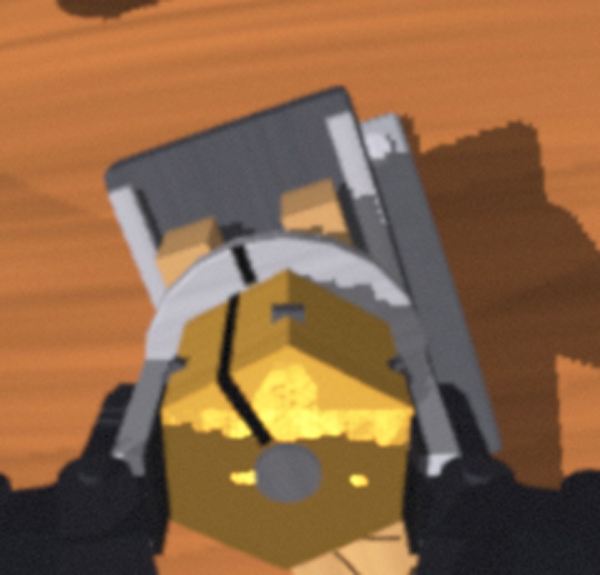

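The crop shows the nut line, top edge at (222,380) and foot at (234,298), and the washer line from (253,282) to (237,248). They are nearly aligned, with some way left to turn.

Run:
```python
from h import *
c=dict(np.load('pics/w3.npz'))
def p(u,v,n):
    o,D,_=wrays(c,[(200+u/2.5,100+v/2.5)]); oo=(o-O)@B*1000; dd=D[0]@B; return (oo+dd*(n-oo[2])/dd[2])[:2]
A={}
for nm,(u,v,n) in dict(stud=(288,475,78-4),nuttop=(222,380,69.2),nutfoot=(234,298,33.2),win=(253,282,33.2),wout=(237,248,33.2)).items():
    x=p(u,v,n); d=x-[7.9,-6.4]; print(nm,x.round(1),np.hypot(*d).round(1),np.degrees(np.arctan2(d[1],d[0])).round(1))
```

```text
stud [10.3 -7.7] 2.7 -29.1
nuttop [29.3 -1.9] 21.8 11.9
nutfoot [28.9 -1.5] 21.6 13.1
win [31.2 -6.5] 23.3 -0.3
wout [39.4 -5.7] 31.5 1.3
```

drive_tool([
  [-0.005,-0.001,0.02,0.29,0.057,-0.634],
  [-0.005,-0.001,0.02,0.29,0.057,-0.634],
  [0,0,0,0,0,0],
  [0,0,0,0,0,0],
])

```text
time_s: 7.75
tcp_pos: [0.6506, -0.042, 0.1708]
tcp_rot: [-0.075, 0.966, -0.144, 0.2]
wrist_force: [-15.6, 2.3, 10.2]
opening: 0.509
grip_force: 39.7
```

Run:
```python
from h import *
plan([7.9,-6.4,41],-118.5)
c=wsnap('w4'); 
cv2.imwrite('pics/w4c.png',cv2.resize(c['image'][100:330,200:440],None,fx=2.5,fy=2.5,interpolation=cv2.INTER_CUBIC)[:,:,::-1])
```

```text
shift [ 0.03 -0.01 -0.01] turn [-0.02 -0.05 -0.05] q [-0.95  0.51  1.35  1.85 -0.9   0.94 -1.12] F [-15.6   2.3  10.2] bed [ 7.5 -6.  41.5]
```

View pics/w4c.png

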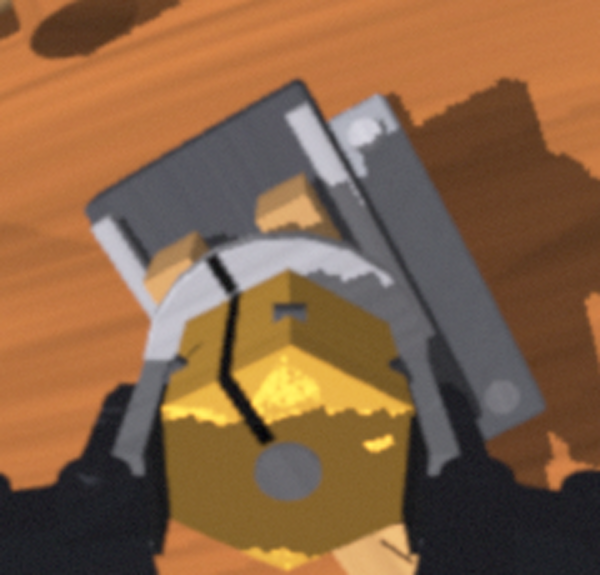

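The lines meet: the washer line (212,258)–(233,290) runs into the nut line's foot at (234,296). I check the angles numerically.

Run:
```python
from h import *
c=dict(np.load('pics/w4.npz'))
def p(u,v,n):
    o,D,_=wrays(c,[(200+u/2.5,100+v/2.5)]); oo=(o-O)@B*1000; dd=D[0]@B; return (oo+dd*(n-oo[2])/dd[2])[:2]
for nm,(u,v,n) in dict(nuttop=(222,380,69.6),nutfoot=(234,298,33.6),win=(234,290,33.6),wout=(212,258,33.6)).items():
    x=p(u,v,n); d=x-[7.9,-6.4]; print(nm,x.round(1),np.hypot(*d).round(1),np.degrees(np.arctan2(d[1],d[0])).round(1))
```

```text
nuttop [29.7 -5.8] 21.8 1.5
nutfoot [29.4 -5.4] 21.5 2.6
win [31.  -6.3] 23.1 0.1
wout [39.5 -5.8] 31.6 1.0
```

drive_tool([
  [0,0,0,0.062,0.012,-0.136],
  [0,0,0,0,0,0],
])

```text
time_s: 8.0
tcp_pos: [0.6506, -0.042, 0.1709]
tcp_rot: [-0.077, 0.965, -0.154, 0.199]
wrist_force: [-15.5, 1.9, 10.4]
opening: 0.51
grip_force: 39.4
```

drive_tool([
  [0,0,0,0,0,0],
  [0,0,0,0,0,0],
  [0,0,0,0,0,0],
  [0,0,0,0,0,0],
], fingers=0)

```text
time_s: 8.4
tcp_pos: [0.6526, -0.0422, 0.1717]
tcp_rot: [-0.076, 0.964, -0.154, 0.201]
wrist_force: [-0.0, -0.0, 0.4]
opening: 0.996
grip_force: 0.0
```

drive_tool([
  [-0.3,-0.06,0.65,0,0,0],
  [-0.3,-0.06,0.65,0,0,0],
  [-0.3,-0.06,0.65,0,0,0],
  [-0.3,-0.06,0.65,0,0,0],
  [0,0,0,0,0,0],
])

```text
time_s: 8.9
tcp_pos: [0.6229, -0.0493, 0.2388]
tcp_rot: [-0.077, 0.964, -0.155, 0.203]
wrist_force: [-0.4, 0.0, -0.5]
opening: 1.001
grip_force: 0.0
```

Run:
```python
from h import *
c=wsnap('w5'); P=wcloud(c); q=((P-O)@B*1000); hs=cv2.cvtColor(c['image'],cv2.COLOR_RGB2HSV)
m=(q[...,2]>66)&(q[...,2]<72)&(abs(q[...,1])<45)&(abs(q[...,0])<45); g=q[m]; print('nut',np.median(g[:,2]),cv2.minEnclosingCircle(g[:,:2].astype(np.float32)),cv2.minAreaRect(g[:,:2].astype(np.float32)))
m=(q[...,2]>13)&(q[...,2]<21)&(abs(q[...,1])<45)&(q[...,0]<-27)&(q[...,0]>-130); g=q[m]; print('pin',np.median(g[:,2]) if len(g) else 0,cv2.minAreaRect(g[:,:2].astype(np.float32)) if len(g) else 0)
# dark line pixels on nut top / washer
v=c['image'].max(2)
for lo,hi,r0,r1 in((66,72,12,22),(30,38,25,32)):
    d=q[...,:2]-[7.9,-6.4]; rr=np.hypot(d[...,0],d[...,1]); m=(q[...,2]>lo)&(q[...,2]<hi)&(rr>r0)&(rr<r1)&(v<50)&(d[...,0]>0)
    a=np.degrees(np.arctan2(d[...,1],d[...,0]))[m]; print(lo,m.sum(),a.mean() if m.any() else 0,np.percentile(a,[10,50,90]) if m.any() else 0)
plan([-72.0,-7.8,110],90)
cv2.imwrite('pics/w5c.png',cv2.resize(c['image'][60:330,170:470],None,fx=2,fy=2,interpolation=cv2.INTER_CUBIC)[:,:,::-1])
```

```text
nut 69.62686300733748 ((8.13596248626709, -6.98717737197876), 25.53721046447754) ((8.404523849487305, -6.999185562133789), (44.73188400268555, 50.17699432373047), 1.0167021751403809)
pin 17.18152376974472 ((-69.85899353027344, -8.148002624511719), (84.71923828125, 44.75611114501953), 1.385574460029602)
66 18 -1.6150610920374393 [-2.74336923 -1.59899196 -0.5173211 ]
30 10 1.0895282198522829 [0.32197493 1.10503223 1.70847446]
shift [-2.84 -0.61 -1.53] turn [  7.78   1.58 -17.07] q [-1.14  0.38  1.53  1.83 -0.72  1.   -1.26] F [ 0.2  0.6 -0.1] bed [ 10.   -6.6 114. ]
```

View pics/w5c.png

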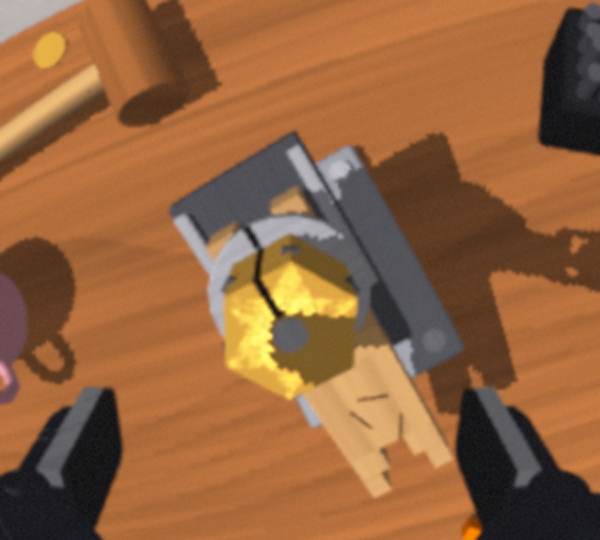

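The lines coincide at (258,262) with the nut released, and the nut has risen 7.2 mm, which agrees with 5.0 rad. Next, the pin.

Run:
```python
from h import *
plan([-73,-8.2,108],-88.7,bedframe(np.radians(11.15)))
B2=bedframe(np.radians(12.4)); plan([-73,-8.2,108],-90,B2)
plan([-73,-8.2,-3],-90,B2)
```

```text
shift [-2.84 -0.62 -1.62] turn [-1.62 -0.33  3.46] q [-1.14  0.38  1.53  1.83 -0.72  1.   -1.26] F [ 0.2  0.6 -0.1] bed [ 10.   -6.6 114. ]
shift [-2.84 -0.62 -1.62] turn [-1.55 -0.34  3.47] q [-1.14  0.38  1.53  1.83 -0.72  1.   -1.26] F [ 0.2  0.6 -0.1] bed [ 10.   -6.6 114. ]
shift [-1.   -0.26 -5.65] turn [-1.55 -0.34  3.47] q [-1.14  0.38  1.53  1.83 -0.72  1.   -1.26] F [ 0.2  0.6 -0.1] bed [ 10.   -6.6 114. ]
```

drive_tool([
  [0,0,0,-0.31,-0.07,0.7],
  [0,0,0,-0.31,-0.07,0.7],
  [0,0,0,-0.31,-0.07,0.69],
  [0,0,0,-0.31,-0.07,0.69],
  [-0.5,-0.1,-0.28,-0.31,-0.06,0.69],
  [-0.6,-0.13,-0.34,0,0,0],
  [-0.6,-0.13,-0.34,0,0,0],
  [-0.6,-0.13,-0.34,0,0,0],
  [-0.54,-0.13,-0.32,0,0,0],
  [0,0,0,0,0,0],
])

```text
time_s: 9.95
tcp_pos: [0.5578, -0.0628, 0.1916]
tcp_rot: [-0.027, 0.972, 0.105, 0.208]
wrist_force: [0.7, -0.1, 0.3]
opening: 1.001
grip_force: 0.0
```

Run:
```python
from h import *
B2=bedframe(np.radians(12.4)); plan([-73,-8.2,30],-90,B2); plan([-73,-8.2,-3],-90,B2)
c=wsnap('w6'); P=wcloud(c); q=((P-O)@B*1000)
m=(q[...,2]>13)&(q[...,2]<21)&(abs(q[...,1])<45)&(q[...,0]<-27)&(q[...,0]>-130); g=q[m]; print('pin',np.median(g[:,2]) if len(g) else 0,cv2.minAreaRect(g[:,:2].astype(np.float32)) if len(g) else 0)
m=(q[...,2]>66)&(q[...,2]<72)&(abs(q[...,1])<45)&(abs(q[...,0])<45); g=q[m]; print('nut',len(g) and (np.median(g[:,2]),cv2.minAreaRect(g[:,:2].astype(np.float32))))
```

```text
shift [ 1.06  0.22 -2.61] turn [-0.03 -0.1  -0.01] q [-1.16 -0.13  1.27  2.02 -0.03  0.76 -1.21] F [ 0.7 -0.1  0.3] bed [-69.9  -8.5 100.6]
shift [ 1.6   0.33 -3.81] turn [-0.03 -0.1  -0.01] q [-1.16 -0.13  1.27  2.02 -0.03  0.76 -1.21] F [ 0.7 -0.1  0.3] bed [-69.9  -8.5 100.6]
pin 17.215725727411794 ((-69.32347106933594, -7.933099746704102), (85.33612823486328, 44.726470947265625), 1.572360873222351)
nut (np.float64(69.65110050752507), ((8.21092414855957, -6.912181854248047), (44.20368957519531, 50.21284103393555), 0.6267854571342468))
```

drive_tool([
  [0,0,0,-0.413,-0.09,0.906],
  [0,0,0,-0.413,-0.09,0.906],
  [0,0,0,-0.413,-0.09,0.906],
  [0,0,0,-0.413,-0.09,0.906],
  [0,0,0,-0.413,-0.09,0.906],
  [0,0,0,-0.413,-0.09,0.906],
  [0,0,0,-0.413,-0.09,0.906],
  [0,0,0,-0.413,-0.09,0.906],
  [0,0,0,-0.413,-0.09,0.906],
  [0,0,0,-0.413,-0.09,0.906],
])

```text
time_s: 11.0
tcp_pos: [0.5602, -0.0641, 0.1934]
tcp_rot: [0.124, 0.676, 0.705, 0.173]
wrist_force: [0.3, -0.3, 0.9]
opening: 1.0
grip_force: 0.0
```

drive_tool([
  [0,0,0,-0.413,-0.09,0.906],
  [0,0,0,-0.413,-0.09,0.906],
  [0,0,0,-0.413,-0.09,0.906],
  [0,0,0,-0.413,-0.09,0.906],
  [0,0,0,-0.413,-0.09,0.906],
  [0,0,0,-0.413,-0.09,0.906],
  [0,0,0,-0.413,-0.09,0.906],
  [0,0,0,-0.413,-0.09,0.906],
  [0,0,0,-0.413,-0.09,0.906],
  [0,0,0,0,0,0],
])

```text
time_s: 12.0
tcp_pos: [0.5601, -0.0642, 0.1933]
tcp_rot: [0.209, 0.134, 0.966, 0.071]
wrist_force: [-0.5, -0.2, 0.1]
opening: 0.998
grip_force: 0.0
```

Run:
```python
from h import *
B2=bedframe(np.radians(12.4)); plan([-73,-8.2,30],90,B2); plan([-73,-8.2,-3],90,B2)
```

```text
shift [ 0.97  0.28 -2.68] turn [-1.4  -0.23  3.21] q [-1.25 -0.24  1.28  2.04  0.18  0.75  1.27] F [-0.5 -0.2  0.1] bed [-67.4 -10.3 101.2]
shift [ 1.51  0.39 -3.87] turn [-1.4  -0.23  3.21] q [-1.25 -0.24  1.28  2.04  0.18  0.75  1.27] F [-0.5 -0.2  0.1] bed [-67.4 -10.3 101.2]
```

drive_tool([
  [0.19,0.05,-0.53,-0.28,-0.05,0.64],
  [0.19,0.05,-0.53,-0.28,-0.05,0.64],
  [0.19,0.06,-0.54,-0.28,-0.05,0.64],
  [0.2,0.06,-0.54,-0.28,-0.04,0.64],
  [0.2,0.06,-0.54,-0.28,-0.04,0.65],
  [0,0,0,0,0,0],
])

```text
time_s: 12.6
tcp_pos: [0.5629, -0.0522, 0.1387]
tcp_rot: [0.22, -0.103, 0.97, 0.022]
wrist_force: [0.4, 0.5, 0.3]
opening: 1.002
grip_force: 0.0
```

Run:
```python
from h import *
B2=bedframe(np.radians(12.4)); plan([-73,-8.2,-3],90,B2)
c=wsnap('w7'); P=wcloud(c); q=((P-O)@B*1000)
m=(q[...,2]>13)&(q[...,2]<21)&(abs(q[...,1])<45)&(q[...,0]<-27)&(q[...,0]>-130); g=q[m]; print('pin',np.median(g[:,2]) if len(g) else 0,cv2.minAreaRect(g[:,:2].astype(np.float32)) if len(g) else 0)
```

```text
shift [ 1.4  -0.09 -1.69] turn [0.01 0.07 0.04] q [-1.52 -0.25  1.56  2.11  0.22  0.61  1.72] F [0.4 0.5 0.3] bed [-85.9   0.9  49.6]
pin 17.063992937439316 ((-69.38655090332031, -8.220088958740234), (85.68344116210938, 44.41303253173828), 1.7844971418380737)
```

```bash
cat > kin.py <<'E'
from h import *
from scipy.optimize import least_squares
Rz=lambda a:R.from_rotvec([0,0,-a]).as_matrix(); Ry=lambda a:R.from_rotvec([0,a,0]).as_matrix()
ex,ez=np.eye(3)[0],np.eye(3)[2]
def fk(q,L):
    h,d3,a,d5,b,d7=L; A=Rz(q[0]); p=h*ez; A=A@Ry(q[1])@Rz(q[2]); p=p+A@(d3*ez+a*ex); A=A@Ry(q[3]); p=p+A@(d5*ez-a*ex)
    A=A@Rz(q[4])@Ry(q[5]); p=p+A@(d7*ez+b*ex); A=A@Rz(q[6]); return p,A
D=[([-1.40089,.38419,.01637,1.37107,-.0063,1.38819,-.04651],[.14405,.6077,.23035],[0,.11611,.99324,-.0009]),
([-.58,.007,.631,1.765,-.114,1.007,1.846],[.59304,-.02393,.28173],[.18652,-.08913,.97818,.02079])]
def bed(q,b): return (q,list(O+B@np.array(b)/1000),None)
D+=[bed([-.51,.15,.66,1.84,-.32,.79,2.01],[5.4,-3.7,76]),bed([-.48,.24,.64,1.85,-.42,.71,2.06],[8.5,-6.5,34.8]),bed([-.86,.37,1.15,1.85,-.7,.83,-.24],[6.8,-6.4,39.7]),bed([-1.14,.38,1.53,1.83,-.72,1.,-1.26],[10,-6.6,114]),bed([-1.16,-.13,1.27,2.02,-.03,.76,-1.21],[-69.9,-8.5,100.6])]
o=r.get_obs(); D.append((o['q'],o['tcp_pos'],o['tcp_rot']))
f=lambda L:np.concatenate([fk(q,L)[0]-p for q,p,_ in D])
s=least_squares(f,[.3,.4,0,.4,0,.3]); L=s.x
if __name__=='__main__':
    print(L.round(4),(f(L)*1000).round(0).reshape(-1,3).tolist())
    for q,p,t in D:
        if t is not None: print((fk(q,L)[1].T@R.from_quat(np.roll(t,-1)).as_matrix()).round(2).tolist())
E
python3 kin.py
```

```text
[0.1709 0.3829 0.0604 0.4337 0.0012 0.2575] [[-29.0, 17.0, -5.0], [-2.0, 19.0, 5.0], [-1.0, 12.0, -1.0], [-2.0, 14.0, -9.0], [-6.0, 1.0, -6.0], [-10.0, -7.0, -2.0], [6.0, 4.0, 9.0], [6.0, 4.0, 8.0]]
[[0.0, -1.0, -0.0], [1.0, 0.0, -0.0], [0.0, -0.0, 1.0]]
[[-0.0, -1.0, 0.0], [1.0, -0.0, 0.0], [-0.0, 0.0, 1.0]]
[[0.0, -1.0, 0.0], [1.0, 0.0, 0.0], [-0.0, 0.0, 1.0]]
```

```bash
python3 - <<'E'
s=open('kin.py').read()
a=s.index('def fk'); b=s.index('D=[')
s=s[:a]+'''def fk(q,L):
    L=np.reshape(L,(4,3)); A=Rz(q[0]); p=A@L[0]; A=A@Ry(q[1])@Rz(q[2]); p=p+A@L[1]; A=A@Ry(q[3])@Rz(q[4]); p=p+A@[0,0,L[2,2]]+A@Rz(-q[4])@[L[2,0],L[2,1],0]
    A=A@Ry(q[5]); p=p+A@L[3]; return p,A@Rz(q[6])
'''+s[b:]
s=s.replace("s=least_squares(f,[.3,.4,0,.4,0,.3])","x0=np.array([0,0,.25,.03,0,.35,-.03,0,.4,0,0,.27])\ns=least_squares(lambda L:np.concatenate([f(L),.01*(L-x0)]),x0)")
open('kin.py','w').write(s)
E
python3 kin.py
```

```text
[-1.100e-03 -1.770e-02  2.602e-01 -6.000e-04 -6.400e-03  4.566e-01
  6.000e-03 -6.400e-03  4.640e-01  4.000e-04 -8.000e-04  3.626e-01] [[-0.0, -0.0, -0.0], [1.0, 0.0, -0.0], [0.0, -1.0, 2.0], [-0.0, 1.0, -2.0], [-0.0, -0.0, 1.0], [0.0, 1.0, -1.0], [1.0, -2.0, -0.0], [-1.0, 1.0, -0.0]]
[[0.0, -1.0, -0.0], [1.0, 0.0, -0.0], [0.0, -0.0, 1.0]]
[[-0.0, -1.0, 0.0], [1.0, -0.0, 0.0], [-0.0, 0.0, 1.0]]
[[0.0, -1.0, 0.0], [1.0, 0.0, 0.0], [-0.0, 0.0, 1.0]]
```

```bash
cat > sim.py <<'E'
from kin import *
LO=np.array([-2.95,-.25,-1.52,.18,-1.44,.02,-3.01]);HI=np.array([2.95,2.06,1.56,2.33,4.58,2.06,3.01])
M=np.array([[0,-1,0],[1,0,0],[0,0,1.]])
def pose(q): p,A=fk(q,L); return p,A@M
def bedR(yang,yaw=12.4,tilt=25,roll=0):
    c,s=np.cos(np.radians(yaw)),np.sin(np.radians(yaw)); t=np.radians(tilt)
    n=np.array([-np.sin(t)*c,-np.sin(t)*s,np.cos(t)]); u=np.array([np.cos(t)*c,np.cos(t)*s,np.sin(t)]); l=np.array([-s,c,0])
    a=np.radians(yang); y=np.cos(a)*u+np.sin(a)*l; z=-n; return np.stack([np.cross(y,z),y,z],1)
def err(q,p,Rt):
    pp,A=pose(q); return np.concatenate([p-pp,.3*R.from_matrix(Rt@A.T).as_rotvec()])
def jac(q):
    p,A=pose(q); J=np.zeros((6,7))
    for i in range(7):
        d=q.copy();d[i]+=1e-5;pp,AA=pose(d);J[:3,i]=(pp-p)/1e-5;J[3:,i]=R.from_matrix(AA@A.T).as_rotvec()/1e-5
    return J
def go(q,p,Rt,n):
    "straight task-space move in n steps, min-norm joint steps"
    q=np.array(q,float); p0,A0=pose(q); rv=R.from_matrix(Rt@A0.T).as_rotvec()
    for k in range(1,n+1):
        pt=p0+(p-p0)*k/n; At=R.from_rotvec(rv*k/n).as_matrix()@A0
        for _ in range(3):
            pp,A=pose(q); e=np.concatenate([pt-pp,R.from_matrix(At@A.T).as_rotvec()])
            free=np.ones(7,bool)
            dq=np.linalg.pinv(jac(q))@e; q=np.clip(q+dq,LO,HI)
    return q
W=lambda b:O+B@np.array(b,float)/1000
E
python3 - <<'E'
from sim import *
# validate on nut turning
q=np.array([-.48,.24,.64,1.85,-.42,.71,2.06]); p,A=pose(q)
for k in range(8): q=go(q,W([7.8,-6.4,35+k*.9]),bedR(85-25.6*(k+1),yaw=11.15),4)
print('nutturn end',q.round(2),'real -.95 .51 1.35 1.85 -.9 .94 -1.12')
rng=np.random.default_rng(0)
for nm,b in dict(grip=[-73,-8.2,-3],lift=[-73,-8.2,5],drawn=[-143,-9.7,5],raised=[-143,-9.7,60]).items():
    for ya in(90,-90):
        S=[]
        for _ in range(40):
            s=least_squares(err,rng.uniform(LO,HI),bounds=(LO,HI),args=(W(b),bedR(ya)))
            if s.cost<1e-8: S.append(s.x)
        if S:
            S=np.array(S); mg=np.minimum(S-LO,HI-S).min(1); i=mg.argmax(); print(nm,ya,len(S),'margin',mg[i].round(2),S[i].round(2),'q1 range',S[:,0].min().round(2),S[:,0].max().round(2))
        else: print(nm,ya,'none')
E
```

```text
nutturn end [-0.97  0.51  1.36  1.86 -0.91  0.93 -1.15] real -.95 .51 1.35 1.85 -.9 .94 -1.12
grip 90 16 margin 0.35 [ 1.07  0.4  -1.09  1.98  0.42  0.57  1.56] q1 range -0.93 1.28
grip -90 19 margin 0.35 [ 1.11  0.43 -1.15  1.98  0.49  0.59 -1.63] q1 range -0.67 1.28
lift 90 18 margin 0.34 [ 0.96  0.31 -0.94  1.99  0.23  0.56  1.72] q1 range -0.52 1.29
lift -90 25 margin 0.35 [ 1.01  0.33 -1.    1.98  0.28  0.56 -1.46] q1 range -0.78 1.29
drawn 90 18 margin 0.19 [ 1.35  0.39 -1.3   2.14  0.47  0.51  1.57] q1 range -1.04 1.45
drawn -90 18 margin 0.19 [ 1.35  0.38 -1.29  2.14  0.46  0.51 -1.56] q1 range -1.03 1.45
raised 90 20 margin 0.19 [ 1.52  0.08 -1.32  2.14 -0.17  0.59  2.13] q1 range -1.15 1.67
raised -90 17 margin 0.19 [ 1.39  0.06 -1.18  2.14 -0.23  0.6  -0.97] q1 range -1.14 1.67
```

```bash
nproc
cat > search.py <<'E'
from sim import *
import sys, time
from multiprocessing import Pool
q0=r.get_obs()['q']
def run(args):
    seed=args; g=np.random.default_rng(seed); q=np.array(q0); path=[]
    def step(p,Rt,n,log=None):
        nonlocal q
        q=go(q,np.array(p),Rt,n); e=np.linalg.norm(err(q,np.array(p),Rt)); 
        return e, np.minimum(q-LO,HI-q).min()
    step([.54,-.05,.26],bedR(90),4); wp=[]
    for _ in range(g.integers(2,5)):
        w=(g.uniform(.45,.68),g.uniform(-.3,.25),g.uniform(.28,.36),g.uniform(-25,45),g.uniform(0,260)-80); 
        wp.append(np.round(w,2).tolist()); e,m=step(w[:3],bedR(w[4],tilt=w[3]),7)
        if e>.01: return -9,seed,wp,0
    best=(-9,)
    qs=q
    for ya in(90,-90):
        q=qs; tr=[]; ms=[]
        for b,n in(([-73,-8.2,105],6),([-73,-8.2,-3],4),([-73,-8.2,5],1),([-145,-9.7,5],4),([-145,-9.7,65],3)):
            e,m=step(W(b),bedR(ya),n); ms.append(m if e<.002 else -e); tr.append(q.round(2).tolist())
        if min(ms)>0:
            e,m=step([.44,.315,.15],bedR(ya,yaw=-10.3,tilt=0),8); ms.append(m if e<.003 else -e); tr.append(q.round(2).tolist())
            e,m=step([.44,.315,.008],bedR(ya,yaw=-10.3,tilt=0),4); ms.append(m if e<.003 else -e); tr.append(q.round(2).tolist())
        if min(ms)>best[0]: best=(min(ms),ya,np.round(ms,2).tolist(),tr)
    return best[0],seed,wp,best
if __name__=='__main__':
    with Pool() as P: res=P.map(run,range(int(sys.argv[1])),chunksize=4)
    res.sort(key=lambda x:(-x[0]+.02*len(x[2]))); print(sum(x[0]>0 for x in res))
    for x in res[:4]: print(x[0],x[1],x[2],x[3][1:3]); 
    print(res[0][3][3])
E
export OMP_NUM_THREADS=1; timeout 500 python3 search.py 400
```

```text
4
82
0.13927640353498738 344 [[0.54, 0.24, 0.31, 39.98, 175.34], [0.55, -0.18, 0.34, 39.55, 8.43]] (-90, [0.22, 0.3, 0.3, 0.14, 0.14, 0.52, 0.5])
0.13712348356918946 288 [[0.53, 0.2, 0.35, -12.21, -51.92], [0.54, -0.14, 0.33, -19.71, 64.88]] (90, [0.22, 0.3, 0.3, 0.14, 0.14, 0.52, 0.5])
0.15194562794748867 346 [[0.59, -0.26, 0.29, -3.5, 21.61], [0.6, 0.22, 0.34, 8.55, 53.58], [0.55, 0.07, 0.3, 29.26, 69.01]] (-90, [0.24, 0.32, 0.32, 0.15, 0.15, 0.46, 0.38])
0.13081942879320607 190 [[0.47, 0.24, 0.33, 16.21, 151.23], [0.59, -0.23, 0.34, 44.58, -22.73]] (-90, [0.21, 0.3, 0.3, 0.13, 0.13, 0.51, 0.49])
[[-0.14, -0.03, 0.3, 2.01, -0.22, 0.76, -1.07], [-0.13, 0.2, 0.28, 2.03, -0.39, 0.55, -0.92], [-0.13, 0.18, 0.28, 2.03, -0.38, 0.56, -0.94], [-0.08, 0.11, 0.28, 2.19, -0.44, 0.48, -0.81], [-0.09, -0.04, 0.3, 2.19, -0.29, 0.61, -0.94], [-0.53, 0.27, -0.18, 1.71, 0.05, 1.17, -2.47], [-0.54, 0.44, -0.16, 1.83, 0.09, 0.88, -2.5]]
```

```bash
cat >> sim.py <<'E'
def to(p,Rt):
    o=r.get_obs(); rv=R.from_matrix(Rt@R.from_quat(np.roll(o['tcp_rot'],-1)).as_matrix().T).as_rotvec(degrees=True)/8
    d=(np.array(p)-o['tcp_pos'])/.025; n=int(np.ceil(max(abs(d).max(),np.linalg.norm(d)/2,np.linalg.norm(rv))))
    print('shift',d.round(2),'turn',rv.round(2),'rows',n,'q',o['q'].round(2),'F',o['wrist_force'].round(1),'t',o['time_s'])
E
python3 -c "
from sim import *
to([.54,-.05,.26],bedR(90))"
```

```text
shift [-0.94  0.11  4.83] turn [-0.    0.08  0.06] rows 5 q [-1.52 -0.25  1.56  2.11  0.22  0.61  1.72] F [ 0.3  0.2 -0.1] t 12.65
```

drive_tool([
  [-0.17,0.02,0.88,0,0,0],
  [-0.17,0.02,0.88,0,0,0],
  [-0.17,0.02,0.88,0,0,0],
  [-0.17,0.02,0.88,0,0,0],
  [-0.17,0.02,0.88,0,0,0],
  [-0.09,0,0.43,0,0,0],
])

```text
time_s: 13.25
tcp_pos: [0.5411, -0.0506, 0.2625]
tcp_rot: [0.222, -0.101, 0.97, 0.022]
wrist_force: [-0.2, 0.8, -0.6]
opening: 1.0
grip_force: 0.0
```

```bash
python3 -c "
from sim import *
to([.53,.20,.35],bedR(-51.9,tilt=-12.2))"
```

```text
shift [-0.44 10.03  3.5 ] turn [  1.65   2.39 -17.7 ] rows 18 q [-0.84 -0.24  0.84  1.97  0.1   0.9   1.76] F [-0.2  0.8 -0.6] t 13.25
```

drive_tool([
  [-0.02,0.56,0.19,0.09,0.13,-0.98],
  [-0.02,0.56,0.19,0.09,0.13,-0.98],
  [-0.02,0.56,0.19,0.09,0.13,-0.98],
  [-0.02,0.56,0.19,0.09,0.13,-0.98],
  [-0.02,0.56,0.19,0.09,0.13,-0.98],
  [-0.02,0.56,0.19,0.09,0.13,-0.98],
  [-0.02,0.56,0.19,0.09,0.13,-0.98],
  [-0.02,0.56,0.19,0.09,0.13,-0.98],
  [-0.02,0.56,0.19,0.09,0.13,-0.98],
])

```text
time_s: 14.15
tcp_pos: [0.5359, 0.0769, 0.3028]
tcp_rot: [0.123, 0.492, 0.861, -0.05]
wrist_force: [0.2, 0.4, -0.7]
opening: 0.999
grip_force: 0.0
```

drive_tool([
  [-0.02,0.56,0.19,0.09,0.13,-0.98],
  [-0.02,0.56,0.19,0.09,0.13,-0.98],
  [-0.02,0.56,0.19,0.09,0.13,-0.98],
  [-0.02,0.56,0.19,0.09,0.13,-0.98],
  [-0.02,0.56,0.19,0.09,0.13,-0.98],
  [-0.02,0.56,0.19,0.09,0.13,-0.98],
  [-0.02,0.56,0.19,0.09,0.13,-0.98],
  [-0.02,0.56,0.19,0.09,0.13,-0.98],
  [-0.02,0.56,0.19,0.09,0.13,-0.98],
])

```text
time_s: 15.05
tcp_pos: [0.5317, 0.203, 0.3451]
tcp_rot: [-0.021, 0.898, 0.428, -0.104]
wrist_force: [0.7, -0.2, 0.2]
opening: 1.0
grip_force: 0.0
```

```bash
python3 -c "
from sim import *
to([.54,-.14,.33],bedR(64.9,tilt=-19.7))
c=wsnap('w8')
P=wcloud(c);h=cv2.cvtColor(c['image'],cv2.COLOR_RGB2HSV)
m=(P[...,2]>.02)&(P[...,2]<.032)&(h[...,0]>12)&(h[...,0]<30)&(h[...,2]>140)&(P[...,1]>.2)&(P[...,1]<.48)&(P[...,0]>.3)&(P[...,0]<.56)
print('tray',m.sum(),np.median(P[m][:,2]),cv2.minAreaRect((P[m][:,:2]*1000).astype(np.float32)))
"
```

```text
shift [  0.33 -13.72  -0.6 ] turn [ 3.8   1.48 13.99] rows 15 q [-0.75  0.45  0.56  1.12 -0.23  1.85 -0.93] F [ 0.7 -0.2  0.2] t 15.05
tray 2448 0.026804110476051524 ((445.46649169921875, 338.11383056640625), (167.70880126953125, 205.50076293945312), 79.77237701416016)
```

drive_tool([
  [0.02,-0.91,-0.04,0.253,0.099,0.933],
  [0.02,-0.91,-0.04,0.253,0.099,0.933],
  [0.02,-0.91,-0.04,0.253,0.099,0.933],
  [0.02,-0.91,-0.04,0.253,0.099,0.933],
  [0.02,-0.91,-0.04,0.253,0.099,0.933],
  [0.02,-0.91,-0.04,0.253,0.099,0.933],
  [0.02,-0.91,-0.04,0.253,0.099,0.933],
  [0.02,-0.91,-0.04,0.253,0.099,0.933],
])

```text
time_s: 15.9
tcp_pos: [0.5355, 0.0185, 0.3371]
tcp_rot: [-0.11, 0.543, 0.828, -0.088]
wrist_force: [0.3, 0.7, -0.1]
opening: 0.998
grip_force: 0.0
```

drive_tool([
  [0.02,-0.91,-0.04,0.253,0.099,0.933],
  [0.02,-0.91,-0.04,0.253,0.099,0.933],
  [0.02,-0.91,-0.04,0.253,0.099,0.933],
  [0.02,-0.91,-0.04,0.253,0.099,0.933],
  [0.02,-0.91,-0.04,0.253,0.099,0.933],
  [0.02,-0.91,-0.04,0.253,0.099,0.933],
  [0.02,-0.91,-0.04,0.253,0.099,0.933],
])

```text
time_s: 16.6
tcp_pos: [0.5389, -0.1408, 0.3299]
tcp_rot: [-0.162, 0.102, 0.98, -0.053]
wrist_force: [0.6, -0.2, 0.1]
opening: 1.002
grip_force: 0.0
```

```bash
python3 -c "
from sim import *
to(W([-73,-8.2,105]),bedR(90))
q=r.get_obs()['q']
for b,n in(([-73,-8.2,105],6),([-73,-8.2,-3],4),([-73,-8.2,5],1),([-145,-9.7,5],4),([-145,-9.7,65],3)):
    q=go(q,W(b),bedR(90),n); print(q.round(2),np.linalg.norm(err(q,W(b),bedR(90))).round(4))
"
```

```text
shift [ 0.57  3.1  -5.42] turn [ 1.03 -5.4   3.11] rows 7 q [-0.07  0.48  0.32  1.09  0.    1.9   1.61] F [ 0.6 -0.2  0.1] t 16.6
[-0.08 -0.02  0.23  2.01 -0.22  0.76  2.07] 0.0
[-0.07  0.2   0.21  2.02 -0.37  0.54  2.2 ] 0.0
[-0.08  0.18  0.22  2.02 -0.35  0.56  2.18] 0.0
[-0.02  0.11  0.21  2.19 -0.42  0.48  2.31] 0.0
[-0.03 -0.04  0.23  2.19 -0.29  0.61  2.2 ] 0.0
```

drive_tool([
  [0.07,0.39,-0.67,0.13,-0.675,0.39],
  [0.07,0.39,-0.67,0.13,-0.675,0.39],
  [0.07,0.39,-0.67,0.13,-0.675,0.39],
  [0.07,0.39,-0.68,0.13,-0.675,0.39],
  [0.07,0.39,-0.68,0.13,-0.675,0.39],
  [0.07,0.39,-0.68,0.13,-0.675,0.39],
  [0.07,0.38,-0.68,0.13,-0.675,0.39],
  [0.07,0.38,-0.68,0.13,-0.675,0.39],
  [0,0,0,0,0,0],
])

```text
time_s: 17.5
tcp_pos: [0.5477, -0.0621, 0.1899]
tcp_rot: [0.211, -0.104, 0.972, 0.026]
wrist_force: [0.7, -0.1, 0.2]
opening: 1.003
grip_force: 0.0
```

```bash
python3 -c "
from sim import *
c=wsnap('w9'); P=wcloud(c); q=((P-O)@B*1000)
m=(q[...,2]>13)&(q[...,2]<21)&(abs(q[...,1])<45)&(q[...,0]<-27)&(q[...,0]>-130); g=q[m]; print('pin',np.median(g[:,2]),cv2.minAreaRect(g[:,:2].astype(np.float32)))
to(W([-73,-8.2,-3]),bedR(90))
"
```

```text
pin 17.07175895696121 ((-69.28578186035156, -8.118837356567383), (85.37271881103516, 44.69081497192383), 1.6326727867126465)
shift [ 1.9   0.31 -3.88] turn [-0.03 -0.05  0.03] rows 4 q [-0.08 -0.03  0.23  2.01 -0.22  0.76  2.06] F [ 0.3 -0.1  0.7] t 17.55
```

drive_tool([
  [0.36,0.06,-0.6,-0.03,-0.05,0.03],
  [0.3,0.05,-0.65,0,0,0],
  [0.3,0.05,-0.65,0,0,0],
  [0.3,0.05,-0.65,0,0,0],
  [0.32,0.05,-0.66,0,0,0],
  [0.32,0.05,-0.67,0,0,0],
  [0,0,0,0,0,0],
])

```text
time_s: 18.25
tcp_pos: [0.602, -0.0537, 0.0977]
tcp_rot: [0.217, -0.107, 0.97, 0.023]
wrist_force: [-0.1, -0.0, -0.4]
opening: 1.0
grip_force: 0.0
```

```bash
python3 -c "
from sim import *
to(W([-73,-8.2,-3]),bedR(90))
"
```

```text
shift [-0.16 -0.04 -0.05] turn [ 0.01  0.03 -0.02] rows 1 q [-0.07  0.2   0.21  2.02 -0.37  0.54  2.2 ] F [-0.1 -0.  -0.4] t 18.25
```

Correct the small offset, then grip.

drive_tool([
  [-0.16,-0.04,-0.05,0,0,0],
  [0,0,0,0,0,0],
])

```text
time_s: 18.45
tcp_pos: [0.5967, -0.0558, 0.0983]
tcp_rot: [0.219, -0.107, 0.97, 0.023]
wrist_force: [-0.5, -0.5, 0.4]
opening: 1.001
grip_force: 0.0
```

drive_tool([
  [0,0,0,0,0,0],
  [0,0,0,0,0,0],
  [0,0,0,0,0,0],
  [0,0,0,0,0,0],
  [0,0,0,0,0,0],
  [0,0,0,0,0,0],
], fingers=1, grip_force=60)

```text
time_s: 19.05
tcp_pos: [0.5961, -0.0554, 0.0978]
tcp_rot: [0.218, -0.107, 0.97, 0.023]
wrist_force: [-6.2, 0.5, 7.1]
opening: 0.499
grip_force: 61.9
```

```bash
python3 -c "
from sim import *
o=r.get_obs(); print(((o['tcp_pos']-O)@B*1000).round(1), o['torque'])
to(o['tcp_pos']+.0075*bedframe(np.radians(12.4))[:,2],bedR(90))
b=bedframe(np.radians(12.4)); print('7.5 lift',b[:,2]*7.5/25,'10mm downhill',-b[:,0]*.4)
"
```

```text
[-74.1  -8.6  -1. ] [0.04929957 0.73539947 0.12098568]
shift [-0.12 -0.03  0.27] turn [ 0.01  0.05 -0.02] rows 1 q [-0.07  0.18  0.21  2.04 -0.37  0.53  2.21] F [-6.2  0.5  7.1] t 19.05
7.5 lift [-0.12382786 -0.02722532  0.27189234] 10mm downhill [-0.35406628 -0.07784652 -0.1690473 ]
```

drive_tool([
  [-0.06,-0.014,0.136,0,0,0],
  [-0.06,-0.014,0.136,0,0,0],
  [0,0,0,0,0,0],
])

```text
time_s: 19.35
tcp_pos: [0.5929, -0.0561, 0.1041]
tcp_rot: [0.218, -0.107, 0.97, 0.023]
wrist_force: [-0.6, -0.5, -1.6]
opening: 0.498
grip_force: 61.2
```

```bash
python3 -c "
from sim import *
o=r.get_obs(); print(((o['tcp_pos']-O)@B*1000).round(1), o['wrist_force'],o['torque'],R.from_matrix(bedR(90).T@R.from_quat(np.roll(o['tcp_rot'],-1)).as_matrix()).as_rotvec(degrees=True))
"
```

```text
[-74.5  -8.7   6.2] [-0.60107509 -0.53641624 -1.56566719] [-0.17702784  0.61251076 -0.02024675] [ 0.06467054 -0.33272767 -0.19213936]
```

drive_tool([
  [-0.24,-0.052,-0.113,0,0,0],
  [-0.24,-0.052,-0.113,0,0,0],
  [-0.24,-0.052,-0.113,0,0,0],
  [0,0,0,0,0,0],
])

```text
time_s: 19.75
tcp_pos: [0.5735, -0.0603, 0.0941]
tcp_rot: [0.217, -0.107, 0.97, 0.023]
wrist_force: [-0.0, 0.6, -0.8]
opening: 0.502
grip_force: 61.2
```

```bash
python3 -c "
from sim import *
o=r.get_obs(); print(((o['tcp_pos']-O)@B*1000).round(1), o['wrist_force'],o['torque'],o['q'].round(2))
"
```

```text
[-96.7  -9.    5.5] [-0.00444929  0.55694833 -0.84510337] [-0.17449955  0.5933973  -0.03971405] [-0.06  0.15  0.22  2.09 -0.37  0.52  2.23]
```

drive_tool([
  [-0.28,-0.062,-0.125,0,0,0],
  [-0.28,-0.062,-0.125,0,0,0],
  [-0.28,-0.062,-0.13,0,0,0],
  [-0.28,-0.062,-0.13,0,0,0],
  [-0.28,-0.062,-0.13,0,0,0],
  [-0.28,-0.062,-0.13,0,0,0],
  [-0.28,-0.062,-0.13,0,0,0],
  [0,0,0,0,0,0],
])

```text
time_s: 20.55
tcp_pos: [0.5247, -0.071, 0.072]
tcp_rot: [0.217, -0.107, 0.97, 0.023]
wrist_force: [-0.3, 0.3, -2.5]
opening: 0.499
grip_force: 61.2
```

```bash
python3 -c "
from sim import *
o=r.get_obs(); print(((o['tcp_pos']-O)@B*1000).round(1), o['wrist_force'],o['torque'],o['q'].round(2))
"
```

```text
[-151.3  -10.2    6.5] [-0.33873259  0.2708139  -2.52994989] [-0.12989502  0.58838658  0.01503064] [-0.02  0.09  0.21  2.21 -0.43  0.47  2.33]
```

drive_tool([
  [-0.21,-0.047,0.47,0,0,0],
  [-0.21,-0.047,0.47,0,0,0],
  [-0.21,-0.047,0.47,0,0,0],
  [-0.21,-0.047,0.47,0,0,0],
  [-0.21,-0.047,0.47,0,0,0],
  [-0.21,-0.047,0.47,0,0,0],
])

```text
time_s: 21.15
tcp_pos: [0.4946, -0.0778, 0.144]
tcp_rot: [0.218, -0.107, 0.97, 0.023]
wrist_force: [0.5, 0.6, -0.9]
opening: 0.496
grip_force: 61.1
```

```bash
python3 -c "
from sim import *
X=np.array([.984,-.178,0])
Rt=bedR(90,yaw=-10.25,tilt=0)
tgt=np.array([.4407,.3115,.16])-.036*X   # pin middle at centre, grip at pin x=-36
to(tgt,Rt); q=r.get_obs()['q']
q=go(q,tgt,Rt,10); print(q.round(2)); q=go(q,tgt-[0,0,.15],Rt,6); print(q.round(2),err(q,tgt-[0,0,.15],Rt).round(4))
# verify pin placement in grip
c=wsnap('w10'); P=wcloud(c); cv2.imwrite('pics/w10.png',c['image'][:,:,::-1])
Rc=R.from_quat(np.roll(c['quat'],-1)).as_matrix(); T=(P-c['p'])@Rc*1000
h=cv2.cvtColor(c['image'],cv2.COLOR_RGB2HSV)
m=(T[...,2]>-40)&(T[...,2]<5)&(abs(T[...,1])<19)&(abs(T[...,0])<130)&(h[...,1]>60)
g=T[m]; print(m.sum(),np.percentile(g,[1,50,99],axis=0).round(1))
for lo in range(-120,121,20):
    s=g[(g[:,0]>lo)&(g[:,0]<lo+20)]; print(lo,len(s),np.median(s[:,2]).round(1) if len(s) else '')
"
```

```text
shift [-3.57 15.83  0.64] turn [-0.04  3.19 -2.81] rows 16 q [-0.01 -0.09  0.22  2.2  -0.27  0.64  2.19] F [ 0.5  0.6 -0.9] t 21.15
[-0.41  0.22 -0.36  1.76  0.08  1.18  0.6 ]
[-0.45  0.41 -0.33  1.9   0.17  0.86  0.53] [ 0.  0. -0. -0. -0. -0.]
10673 [[-48.4 -18.6 -19. ]
 [  1.1   0.3 -17.6]
 [ 37.8  18.7   0.4]]
-120 0 
-100 0 
-80 0 
-60 788 -17.6
-40 1972 -17.6
-20 2430 -17.7
0 3091 -17.6
20 2392 -17.2
40 0 
60 0 
80 0 
100 0 
120 0
```

View pics/w10.png

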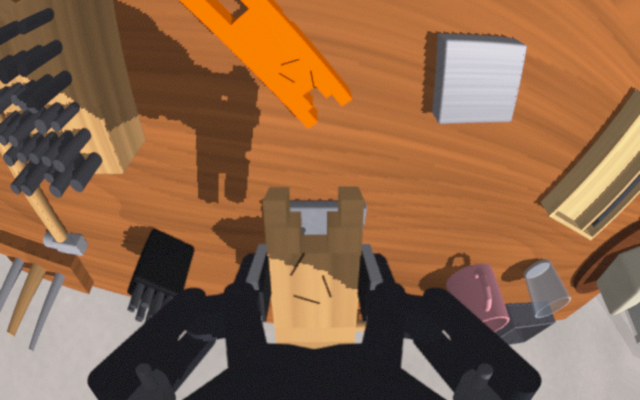

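The pin is held straight between the pads. Its front is at (313,190), its top 17.6 mm behind the TCP, and it is parallel to the tool. Now the carry to the tray.

drive_tool([
  [-0.22,0.97,0.04,0,0.19,-0.17],
  [-0.22,0.97,0.04,0,0.19,-0.17],
  [-0.22,0.97,0.04,0,0.2,-0.18],
  [-0.22,0.97,0.04,0,0.2,-0.18],
  [-0.22,0.97,0.04,0,0.2,-0.18],
  [-0.22,0.97,0.04,0,0.2,-0.18],
  [-0.22,0.97,0.04,0,0.2,-0.18],
  [-0.22,0.97,0.04,0,0.2,-0.18],
])

```text
time_s: 22.0
tcp_pos: [0.4505, 0.1176, 0.1512]
tcp_rot: [0.111, -0.007, 0.994, 0.013]
wrist_force: [-0.0, -0.0, -1.2]
opening: 0.498
grip_force: 61.2
```

drive_tool([
  [-0.22,0.97,0.04,0,0.2,-0.18],
  [-0.22,0.97,0.04,0,0.2,-0.18],
  [-0.22,0.97,0.04,0,0.2,-0.18],
  [-0.22,0.97,0.04,0,0.2,-0.18],
  [-0.22,0.97,0.04,0,0.2,-0.18],
  [-0.22,0.97,0.04,0,0.2,-0.18],
  [-0.22,0.97,0.04,0,0.2,-0.18],
  [-0.22,0.97,0.04,0,0.2,-0.18],
  [0,0,0,0,0,0],
])

```text
time_s: 22.9
tcp_pos: [0.4055, 0.3143, 0.159]
tcp_rot: [-0.0, 0.092, 0.996, 0.004]
wrist_force: [0.3, 0.3, -1.4]
opening: 0.501
grip_force: 61.3
```

```bash
python3 -c "
from sim import *
X=np.array([.984,-.178,0]); Rt=bedR(90,yaw=-10.25,tilt=0)
to(np.array([.4407,.3115,.07])-.0365*X,Rt)
c=wsnap('w11')
P=wcloud(c);h=cv2.cvtColor(c['image'],cv2.COLOR_RGB2HSV)
m=(P[...,2]>.019)&(P[...,2]<.033)&(h[...,0]>12)&(h[...,0]<30)&(h[...,2]>120)&(P[...,1]>.2)&(P[...,1]<.48)&(P[...,0]>.3)&(P[...,0]<.58)
print('tray',m.sum(),np.median(P[m][:,2]),cv2.minAreaRect((P[m][:,:2]*1000).astype(np.float32)))
"
```

```text
shift [-0.03  0.15 -3.56] turn [-0.05  0.    0.03] rows 4 q [-0.41  0.21 -0.35  1.77  0.07  1.17  0.61] F [ 0.3  0.3 -1.4] t 22.9
tray 3870 0.026718380450858337 ((445.3604736328125, 338.61138916015625), (167.1051483154297, 205.24276733398438), 79.88916778564453)
```

drive_tool([
  [-0.01,0.05,-0.59,-0.02,0,0.01],
  [-0.01,0.05,-0.59,-0.02,0,0.01],
  [-0.01,0.05,-0.59,-0.01,0,0.01],
  [0,0,-0.59,0,0,0],
  [0,0,-0.6,0,0,0],
  [0,0,-0.6,0,0,0],
  [0,0,0,0,0,0],
])

```text
time_s: 23.65
tcp_pos: [0.4042, 0.3121, 0.0671]
tcp_rot: [-0.001, 0.092, 0.996, -0.003]
wrist_force: [-0.3, -0.3, -1.0]
opening: 0.5
grip_force: 61.3
```

drive_tool([
  [0,0,-0.5,0,0,0],
  [0,0,-0.5,0,0,0],
  [0,0,-0.5,0,0,0],
  [0,0,-0.5,0,0,0],
  [0,0,0,0,0,0],
])

```text
time_s: 24.15
tcp_pos: [0.4047, 0.313, 0.0181]
tcp_rot: [-0.0, 0.091, 0.996, -0.002]
wrist_force: [0.1, -0.7, -1.7]
opening: 0.505
grip_force: 61.3
```

```bash
python3 -c "
from sim import *
X=np.array([.984,-.178,0]); Rt=bedR(90,yaw=-10.2,tilt=0)
to(np.array([.4407,.3115,.0105])-.0365*X,Rt)
"
```

```text
shift [ 0.   0.2 -0.3] turn [ 0.03 -0.01  0.04] rows 1 q [-0.45  0.39 -0.33  1.9   0.16  0.88  0.53] F [ 0.1 -0.7 -1.7] t 24.15
```

drive_tool([
  [0,0.1,-0.1,0.02,0,0.02],
  [0,0.1,-0.08,0.01,0,0.02],
  [0,0,-0.06,0,0,0],
  [0,0,-0.04,0,0,0],
  [0,0,-0.03,0,0,0],
  [0,0,0,0,0,0],
])

```text
time_s: 24.75
tcp_pos: [0.4059, 0.3189, 0.0126]
tcp_rot: [0.001, 0.089, 0.996, 0.001]
wrist_force: [-1.1, 0.3, -2.2]
opening: 0.499
grip_force: 61.3
```

drive_tool([
  [0,-0.02,-0.04,0,0,0],
  [0,-0.02,-0.04,0,0,0],
  [0,0,0,0,0,0],
])

```text
time_s: 25.05
tcp_pos: [0.406, 0.3182, 0.011]
tcp_rot: [0.001, 0.089, 0.996, 0.001]
wrist_force: [-1.6, 0.5, 4.3]
opening: 0.499
grip_force: 61.8
```

drive_tool([
  [0,0,-0.04,0,0,0],
  [0,0,0,0,0,0],
])

```text
time_s: 25.25
tcp_pos: [0.406, 0.3182, 0.0109]
tcp_rot: [0.001, 0.089, 0.996, 0.001]
wrist_force: [-5.3, -3.9, 16.3]
opening: 0.499
grip_force: 63.3
```

drive_tool([
  [0,0,0.03,0,0,0],
  [0,0,0,0,0,0],
])

```text
time_s: 25.45
tcp_pos: [0.406, 0.3182, 0.0109]
tcp_rot: [0.001, 0.089, 0.996, 0.001]
wrist_force: [-3.1, -1.2, 8.1]
opening: 0.497
grip_force: 62.5
```

drive_tool([
  [0,0,0,0,0,0],
  [0,0,0,0,0,0],
  [0,0,0,0,0,0],
  [0,0,0,0,0,0],
], fingers=0.37)

```text
time_s: 25.85
tcp_pos: [0.4058, 0.3179, 0.0101]
tcp_rot: [0.001, 0.089, 0.996, 0.001]
wrist_force: [-0.1, 0.5, 0.0]
opening: 0.63
grip_force: 0.0
```

drive_tool([
  [0,0,0.3,0,0,0],
  [0,0,0.5,0,0,0],
  [0,0,0.8,0,0,0],
  [0,0,0.8,0,0,0],
  [0,0,0.8,0,0,0],
  [0,0,0.8,0,0,0],
  [0,0,0.8,0,0,0],
  [0,0,0,0,0,0],
])

```text
time_s: 26.65
tcp_pos: [0.4074, 0.3194, 0.1344]
tcp_rot: [0.003, 0.089, 0.996, 0.003]
wrist_force: [-0.6, 0.1, 0.8]
opening: 0.632
grip_force: 0.0
```

Run:
```python
from h import *
c=wsnap('w12'); P=wcloud(c); h=cv2.cvtColor(c['image'],cv2.COLOR_RGB2HSV)
X=np.array([.984,-.178]);Y=np.array([.178,.984]); t=(P[...,:2]-[.4407,.3115]); tx=t@X*1000; ty=t@Y*1000
m=(P[...,2]>.024)&(P[...,2]<.033)&(abs(ty)<44)&(abs(tx)<94); g=np.stack([tx[m],ty[m]],1).astype(np.float32)
print('pin z',np.median(P[...,2][m]),cv2.minAreaRect(g),g.min(0),g.max(0)); print(r.get_obs()['time_s'])
a=snap('scene','sceneF'); cv2.imwrite('pics/f.png',np.hstack([cv2.resize(a['image'][200:370,200:520],(400,212)),cv2.resize(c['image'],(400,212))])[:,:,::-1])
P=cloud(a); t=(P[...,:2]-[.4407,.3115]); tx=t@X*1000; ty=t@Y*1000
```

```text
pin z 0.028849222128190105 ((10.111473083496094, 0.32096099853515625), (51.54269027709961, 169.31005859375), 87.78143310546875) [-73.87938  -28.708206] [93.7054   23.529789]
26.7
```

View pics/f.png

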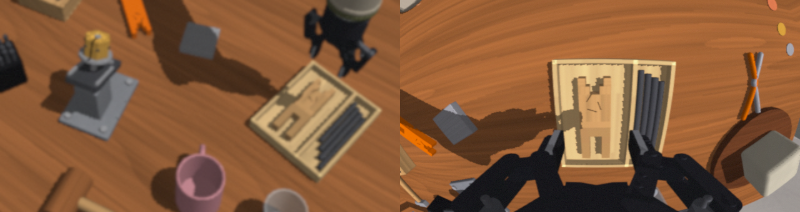

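The pin lies in the wide compartment at (597,115) in the right half, and the nut stays in place. One numeric check of centring with tighter masks.

Run:
```python
from h import *
c=dict(np.load('pics/w12.npz')); P=wcloud(c)
X=np.array([.984,-.178]);Y=np.array([.178,.984]); t=(P[...,:2]-[.4407,.3115]); tx=t@X*1000; ty=t@Y*1000
m=(P[...,2]>.0265)&(P[...,2]<.031)&(abs(ty)<35)
for lo in range(-90,90,15):
    k=m&(tx>lo)&(tx<lo+15)
    if k.sum()>5: print(lo,k.sum(),ty[k].min().round(1),ty[k].max().round(1),np.median(P[...,2][k]).round(4))
k=m&(abs(ty)<15); print('x',np.percentile(tx[k],[.2,99.8]))
f=(abs(P[...,2]-.008)<.003)&(abs(ty)<55)&(abs(tx)<100); print('floor y',np.percentile(ty[f],[.5,99.5]),'x',np.percentile(tx[f],[.5,99.5]))
```

```text
-75 412 -22.3 21.2 0.0289
-60 692 -22.0 21.6 0.0289
-45 880 -22.1 21.9 0.0289
-30 834 -21.9 22.3 0.0289
-15 799 -21.6 22.8 0.0288
0 732 -22.0 22.8 0.0288
15 630 -20.8 22.4 0.0289
30 368 -21.0 22.4 0.0289
45 339 -20.8 22.9 0.0288
60 320 -21.0 23.5 0.0288
75 50 -19.5 23.5 0.0289
x [-101.78613534  101.18533294]
floor y [-49.77996884  50.24154448] x [-94.51555175  95.89170588]
```

```bash
python3 -c "
from rig import r
print(r.sign_off())"
```

```text
the job is handed in; nothing more can be done
None
```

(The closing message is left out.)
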